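Key the sample carousel's hub to its shaft

ROBOT

A 6-joint arm with a two-finger parallel gripper is mounted at the origin on the work surface. World frame = base frame: x ahead of the robot, y to its left, z up, the work surface at z = 0. Lengths are in m, angles in rad, forces in N, time in s.
With the tool pointing down it reaches from about 0.35 to 0.8 m from the base axis. Payload 7.3 kg.
Tool frame: the origin (TCP) lies at the centre of the arm's flange, where the gripper is bolted on; the fingertips stand 173 mm ahead of it and the grasp point (between the pads) lies 155 mm ahead of it (arm.tcp_to_grasp is the distance from the TCP to the grasp point, in m); y points along the fingers, z is the direction in which the jaws open and shut, and the axes are right-handed (so a half turn about y gives the same grasp; the last joint's range is limited). The gripper opens to 85 mm and grips with 20 to 120 N. Pads are 22 mm wide; open, the fingers measure 114 mm over their backs; the gripper's body (76 mm by 85 mm) begins 54 mm behind the grasp point. The pads swing forward as they close: fully open they stand 13 mm farther back than shut.
Start: joints at [-1.477, 0.342, 1.524, -0, 1.275, -0.146], TCP at [0.125, -0.51, 0.405] pointing down, gripper open.
Joint ranges: [-2.53, 2.53], [-0.77, 2.02], [0.04, 2.7], [-1, 4.14], [0.28, 2.66], [-3.11, 3.11]. Speed limits (rad/s): [2.57, 2.57, 3.14, 3.14, 3.14, 3.14].

INTERFACE

Orientations are given as a unit quaternion [w, x, y, z].
In Python, from bench import arm, cams gives the robot as it stands.
- The arm moves only by the tool jog_arm, never from a script. Its argument "rows" is a list of rows, each an object of numbers: "fingers": the opening, from 0 (shut) to 1 (fully open); "tx", "ty", "tz": the shift along the tool's x, y, z in mm; "wx", "wy", "wz": the turn, a rotation vector about the tool's x, y, z in rad. A call has 1 to 20 rows; each row is the pose to reach, as a shift and turn from the pose commanded when the call began, along the tool's axes at that moment; what a row does not reach only later rows make up. A row lasts 1/12 s, in which the tool goes at most 41.7 mm and 7.16 degrees, less where a joint would pass 70% of its speed; a pose out of reach is approached as far as the arm can. A call with a gripper value outside its range is refused whole. The fingers move at their own pace and stop on an object; the grip force is fixed at half the most. Time passes only in rows, so rows that repeat a pose let the fingers close. It gives the time, the measured TCP pose, the force and the opening at its end, in the units of the state.
- arm.state(): the state, without advancing time (a new reading comes with each control period).
- cams.read_camera(name): name is "scene" or "top" or "wrist"; returns a dict with "pixels" (384x512x3 uint8, red, green, blue), "fovy" (degrees; the focal length in pixels is half the picture's height over the tangent of half this angle, whatever the lens; pixels are square), "cx", "cy" (the principal point, pixels), "rvec" (rotation vector, rad) and "tvec" (3), from world to camera coordinates, as OpenCV has them; the wrist camera has in their place "T_tool_cam" (4x4, takes a point from camera to tool coordinates, whose origin is the TCP and whose axes are the tool frame's). Camera axes: x right, y down, z forward; pixel columns grow to the right and rows downward; lengths in m; the calibration is good to about 2 mm. The wrist camera is an equidistant fisheye: a pixel r from the principal point sees the ray r / f radians off the axis. A picture is of the moment at which its call begins: read the wrist's pose just before it. There is no depth.
- arm.hand_in(): hands the job in, once; it reports no verdict.
The state is a dict: "t": time; "qpos": joint angles; "joint_vel": joint speeds; "effort": joint torques, N m; "tcp_pos": TCP position; "ee_rot": TCP orientation; "wrist_force": force on the tool from outside, world axes, zero at the start; "wrist_torque": the same for the moment, N m; "grip_width": opening from 0.0 (shut) to 1.0 (fully open).
Only numpy, scipy, OpenCV 4.12 (cv2) and the standard library are available. Lean on these libraries where they do the work, as an engineer would, in place of code of your own. Each camera call takes 0.05 s, during which the arm holds its last target.

TASK

Take the brass taper key from its stand, set it toe-down and loosely in the gap between the blue hub and the steel shaft of the sample carousel, and let go of it. Then tap or press its head down with the closed fingertips until it is properly tight (about 15 N of push, give or take a few; far more than 25 N would overdrive it and force the hub off its seat), and leave it standing there on its own. Do not disturb the bottle, beaker and weight.

Things in the scene. Friction and masses are not known exactly. Their poses are not given: they have to be found in the camera images.
- key_mid (a point): Middle of the loose brass gib key (150 g, 96 mm long), half-way up; z along it to the head. It stands upright, head up, in its stand. Shank: lowest 62 mm, 14 mm wide along y; along x it tapers evenly on both faces from 11.5 mm under the head to 4 mm at the rounded toe (1 mm per 8 mm). The toe lies 48 mm below this point. Half a turn about z changes nothing.
- key_top (a point): Centre of the key's top face, 48 mm above key_mid. The head is the top 34 mm, 24 mm along the key's x and 16 mm along its y; take it there, fingers closing along y. Let go in the gap, the key hangs 12 to 25 mm deep or where it was set down to, held only lightly by the soft strip; the hard bind against the shaft comes at 19 to 46 mm deep, differently each time.
- stand: Fixed grey plastic block, 80 x 60 mm, 74 mm high, that holds the key; origin centre of its underside. The shank hangs through an upright 17 x 19 mm hole in its middle, the underside of the head rests on its top. The key must be lifted 65 mm to clear it.
- gap_mouth (a point): Centre of the mouth of the key gap, level with the hub's top, 92 mm above the bench, 20 mm from the carousel's axis. x points from the steel shaft (-x side) across the gap to the blue hub wall (+x side); z up. The gap is 19 mm wide along y, 70 mm deep, 6.4 to 9.6 mm across x at the mouth, narrowing downwards with the key's taper: the key goes in with its x along this x, either way round.
- carousel: Fixed sample carousel: white disc of radius 105 mm, top 22 mm above the bench, capped vials up to 57 mm high near its rim, the blue hub in its middle. Origin on its axis at bench height; x towards the key gap. A soft copper spring strip lies in the gap before the shaft, from 1 mm below the mouth with a slanted lead-in: the key drags on it with only 2 to 7 N, which is not tight.
- bottle: Bystander: amber bottle, radius 28 mm, 130 mm high, origin under its centre.
- beaker: Bystander: glass beaker, radius 32 mm, 80 mm high, origin under its centre.
- weight: Bystander: steel knob weight, radius 20 mm, 52 mm high, origin under its centre.
- hub: Blue hub, radius about 42 mm, 70 mm high, top 92 mm above the bench; origin under its centre, x to the gap. It sits on a stiff rubber sleeve and gives sideways along x, 32 N per mm. A tight key holds it 0.25 mm or more aside, 1.0 mm is overdriven: too little to see, go by force. A 15 N push on the key's head gives about 0.45 mm, 4 to 7 mm past the hard bind; friction then holds the key.
Not all that is in view belongs to the job. What is meant by the part that bears key_mid is not green, and is the smaller of those in its own colour. Of the things that look like the carousel, the smaller one is meant.

How it is judged:
By the outcome, as a careful person would: the job done as asked, in the order asked, and still so for the second after the job is handed in, with the robot touching nothing.
It also fails if it takes over 64 s, if anything falls off the work surface, if the arm or the gripper's body presses on something with over 40 N, if the wrist force passes 120 N, or if a joint passes its speed limit or range.

## Working session

There is one attempt and no reset: what is moved stays moved. The work goes in short steps, Python scripts to look and compute and a tool call to move; the robot and the scene stay as the last step left them, time stands still between calls to the robot, and variables do not carry over. Pictures are saved under pics/ and viewed, and the job is handed in when it is done.

Besides the shell and the picture viewer there is one more tool, called after ">>>" as name([rows], argument=value, ...), one row to a line, values as JSON. jog_arm: Moves the arm, as the interface text tells. Its arguments: {"type":"object","properties":{"rows":{"type":"array"}},"required":["rows"]}

```bash
mkdir -p pics; ls; python3 - <<'E'
from bench import arm,cams
import cv2,numpy as np
s=arm.state()
for k in s: print(k,s[k])
print(arm.tcp_to_grasp)
for n in ["scene","top","wrist"]:
    c=cams.read_camera(n)
    cv2.imwrite(f"pics/{n}0.png",c["pixels"][:,:,::-1])
    np.savez(f"{n}0.npz",**c)
    print(n,{k:v for k,v in c.items() if k!="pixels"})
E
```

```text
pics
t 0.0
qpos [-1.47700144e+00  3.42715333e-01  1.52502270e+00  8.99116848e-06
  1.27544045e+00 -1.45974852e-01]
joint_vel [ 8.77574116e-04 -1.54262272e-06  1.33419969e-05 -8.80219561e-04
 -1.01091454e-03 -4.13888458e-04]
effort [-2.61902796e-04 -4.33671784e+01 -2.46009529e+01 -2.37443082e-04
  7.89075420e-03 -2.30541474e-06]
tcp_pos [ 0.12469845 -0.50982755  0.40402761]
ee_rot [ 0.08458521 -0.08454987  0.70259176 -0.70147094]
wrist_force [-0.41855955 -0.16929275  0.19256423]
wrist_torque [-0.00222655 -0.01996743  0.00755318]
grip_width 0.9996484069135237
0.1547
scene {'fovy': 42.15524037423566, 'cx': 258.77345583234, 'cy': 191.30116303031076, 'rvec': array([ 2.24750457,  0.55530542, -0.23879687]), 'tvec': array([-0.53492501, -0.08908966,  1.68810105])}
top {'fovy': 57.18924507032472, 'cx': 257.6620846300458, 'cy': 189.5303605924776, 'rvec': array([ 2.14773225, -2.18700652,  0.11253997]), 'tvec': array([0.04680611, 0.56876752, 1.09247576])}
wrist {'fovy': 65.70646984690485, 'cx': 253.2114617546467, 'cy': 191.13739194888356, 'T_tool_cam': array([[-3.71196966e-04,  9.59581951e-01,  2.81429104e-01,
        -7.20396281e-02],
       [-8.03752697e-04, -2.81429319e-01,  9.59581624e-01,
         3.02129224e-02],
       [ 9.99999608e-01,  1.29994386e-04,  8.75732291e-04,
         6.51501164e-04],
       [ 0.00000000e+00,  0.00000000e+00,  0.00000000e+00,
         1.00000000e+00]])}
```

View pics/scene0.png

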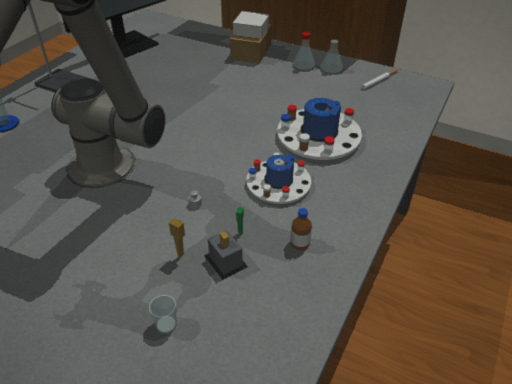

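View pics/top0.png

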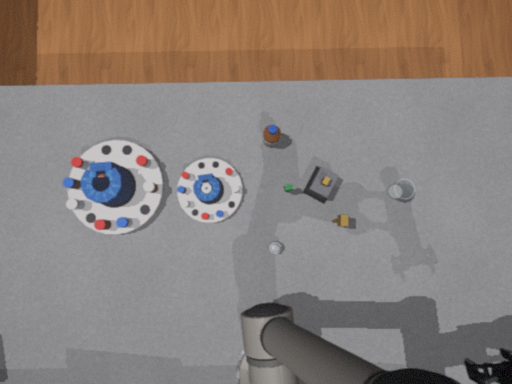

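View pics/wrist0.png

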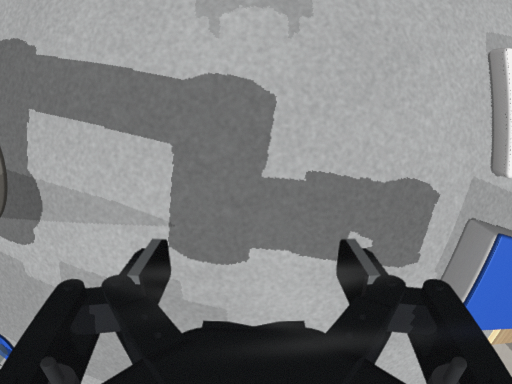

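```bash
cat > h.py <<'E'
import numpy as np,cv2
from scipy.spatial.transform import Rotation as R
def load(n): 
    d=np.load(n,allow_pickle=True); return {k:d[k] for k in d.files}
def cam(c,tcp=None,q=None):
    f=192/np.tan(np.radians(float(c["fovy"]))/2)
    if "rvec" in c:
        M=cv2.Rodrigues(np.asarray(c["rvec"],float))[0]; t=np.asarray(c["tvec"],float)
        return f,M,t
    T=np.asarray(c["T_tool_cam"],float); W=np.eye(4); W[:3,:3]=R.from_quat(np.r_[q[1:],q[0]]).as_matrix(); W[:3,3]=tcp
    C=np.linalg.inv(W@T); return f,C[:3,:3],C[:3,3]
def proj(c,P,tcp=None,q=None):
    f,M,t=cam(c,tcp,q); p=np.atleast_2d(P)@M.T+t
    if "rvec" in c: uv=p[:,:2]/p[:,2:]*f
    else:
        r=np.linalg.norm(p[:,:2],axis=1); th=np.arctan2(r,p[:,2]); uv=p[:,:2]/r[:,None]*(th*f)[:,None]
    return uv+[float(c["cx"]),float(c["cy"])]
def ray(c,uv,tcp=None,q=None):
    f,M,t=cam(c,tcp,q); d=(np.atleast_2d(uv)-[float(c["cx"]),float(c["cy"])])/f
    if "rvec" in c: v=np.c_[d,np.ones(len(d))]
    else:
        th=np.linalg.norm(d,axis=1); s=np.sinc(th/np.pi); v=np.c_[d*s[:,None],np.cos(th)]
    v=v@M; return -M.T@t, v/np.linalg.norm(v,axis=1,keepdims=True)
def plane(c,uv,z,tcp=None,q=None):
    o,v=ray(c,uv,tcp,q); return o+v*((z-o[2])/v[:,2:])
def tri(rays):
    A=np.zeros((3,3));b=np.zeros(3)
    for o,v in rays:
        P=np.eye(3)-np.outer(v,v);A+=P;b+=P@o
    return np.linalg.solve(A,b)
E
python3 - <<'E'
from h import *
c=load("top0.npz"); s=load("scene0.npz")
im=c["pixels"]; print("cams",ray(c,[[256,192]])[0],ray(s,[[256,192]])[0])
for nm,uv,z in [("stand top key",(326,181),.108),("big brass",(344,221),.1),("carousel",(209,190),.022),("hub",(207,188),.092),("bottle",(272,132),.13),("beaker",(403,190),.04),("weight",(276,248),.05),("green",(289,188),.09)]:
    print(nm,plane(c,[uv],z)[0])
cv2.imwrite("pics/z1.png",cv2.resize(im[140:240,160:280,::-1],None,fx=6,fy=6,interpolation=cv2.INTER_CUBIC))
cv2.imwrite("pics/z2.png",cv2.resize(im[140:240,270:370,::-1],None,fx=6,fy=6,interpolation=cv2.INTER_CUBIC))
cv2.imwrite("pics/z3.png",cv2.resize(s["pixels"][140:290,150:330,::-1],None,fx=4,fy=4,interpolation=cv2.INTER_CUBIC))
E
```

```text
cams [0.45256118 0.03681406 1.14587247] [ 1.07701295 -0.92058258  1.06599142]
stand top key [ 0.58309265 -0.16682673  0.108     ]
big brass [ 0.46397407 -0.21703197  0.1       ]
carousel [0.5716621  0.19262248 0.022     ]
hub [0.57040715 0.18891722 0.092     ]
bottle [ 0.72887428 -0.00884886  0.13      ]
beaker [ 0.55861423 -0.42183738  0.04      ]
weight [ 0.38565294 -0.01661263  0.05      ]
green [ 0.56612755 -0.05804247  0.09      ]
```

View pics/z1.png

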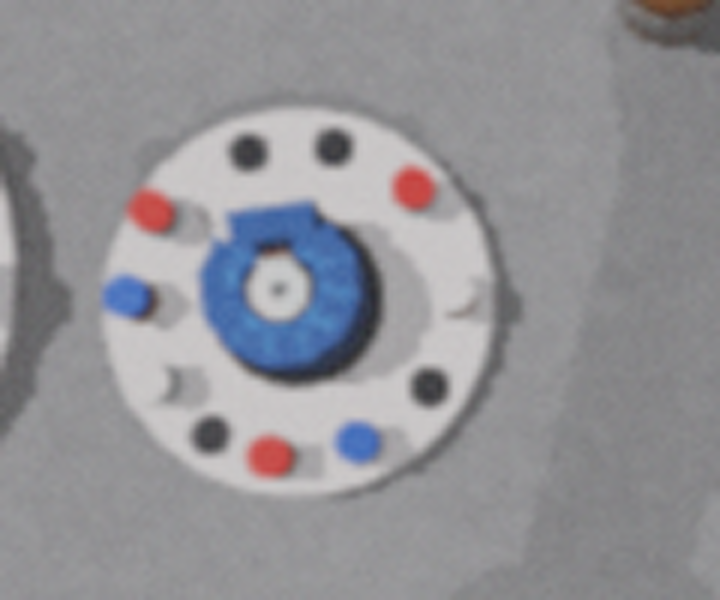

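View pics/z2.png

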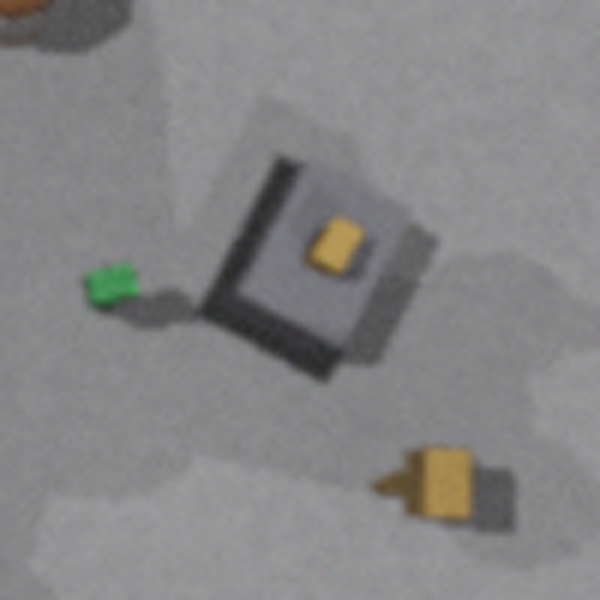

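View pics/z3.png

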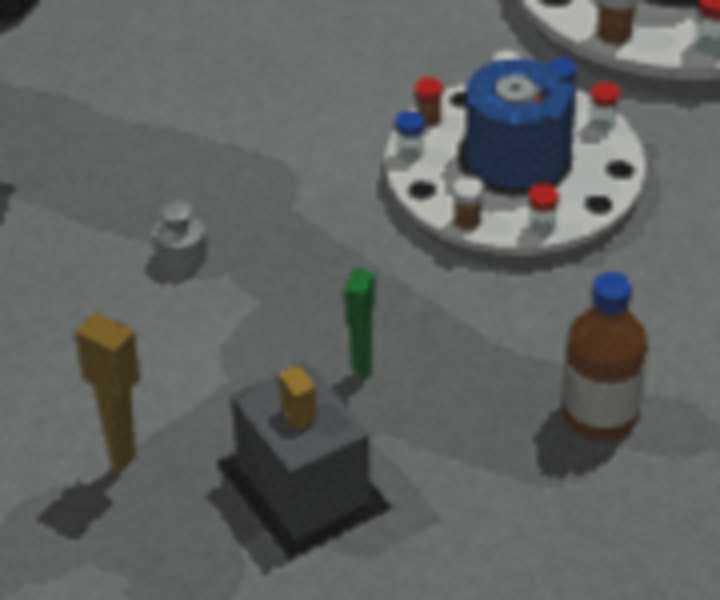

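```bash
cat >> h.py <<'E'
def relmove(tcp,q,Pt,Rt):
    """tool-axis shift mm and rotvec for target TCP pose"""
    R0=R.from_quat(np.r_[q[1:],q[0]])
    return R0.inv().apply(np.asarray(Pt)-tcp)*1000, (R0.inv()*Rt).as_rotvec()
def down(zdir):
    """tool pointing down, tool z (jaw dir) along horizontal angle zdir (rad)"""
    z=np.array([np.cos(zdir),np.sin(zdir),0]); y=np.array([0,0,-1.]); x=np.cross(y,z)
    return R.from_matrix(np.c_[x,y,z])
E
python3 - <<'E'
from h import *
c=load("top0.npz"); s=load("scene0.npz")
print(R.from_quat([-0.08454987,0.70259176,-0.70147094,0.08458521]).as_matrix().round(3))
for c,box in ((c,(300,350,160,205)),(s,(200,250,220,280))):
    im=c["pixels"]; x0,x1,y0,y1=box
    hsv=cv2.cvtColor(im,cv2.COLOR_RGB2HSV)[y0:y1,x0:x1]
    m=((hsv[...,0]>10)&(hsv[...,0]<32)&(hsv[...,1]>110)).astype(np.uint8)
    cs,_=cv2.findContours(m,cv2.RETR_EXTERNAL,cv2.CHAIN_APPROX_NONE)
    k=max(cs,key=cv2.contourArea)+np.array([x0,y0]); r=cv2.minAreaRect(k); print(r,cv2.boxPoints(r).tolist())
    # bright top face
    mb=m*(hsv[...,2]>150); ys,xs=np.nonzero(mb); print("bright",len(xs),xs.mean()+x0,ys.mean()+y0, hsv[...,2][m>0])
# stand top face corners from z2 (zoom 6, off 270,140)
c=load("top0.npz")
pts=np.array([(303,160),(415,215),(350,345),(240,292)])/6+[270,140]
print(plane(c,pts-0.5+.08,.074), plane(c,pts-.42,.074).mean(0))
sp=np.array([(298,370),(368,435),(292,468),(233,400)])/4+[150,140]
print(plane(s,sp-.4,.074),plane(s,sp-.4,.074).mean(0))
E
```

```text
[[-0.971 -0.     0.237]
 [-0.237  0.002 -0.971]
 [-0.    -1.    -0.002]]
((325.2000427246094, 180.6000213623047), (5.366562843322754, 8.049844741821289), 26.56505012512207) [[321.00006103515625, 183.00003051757812], [324.60003662109375, 175.80001831054688], [329.4000244140625, 178.20001220703125], [325.800048828125, 185.4000244140625]]
bright 35 325.9428571428571 180.2 [162 174 172 135 172 179 181 177 170 114 162 179 180 179 179 171 148 172
 180 180 180 172 128 166 180 179 182 177 159 142 170 179 181 179 174 115
 139 165 176 177 158  99 118 147 163]
((224.55404663085938, 238.8243408203125), (14.302711486816406, 7.726752281188965), 80.53767395019531) [[219.56756591796875, 232.40542602539062], [227.18917846679688, 231.13516235351562], [229.54052734375, 245.24325561523438], [221.91891479492188, 246.51351928710938]]
bright 0 nan nan [133 138 137 119 134 142 139 138 141 142 117 116 135 139 138 141 140 138
  75 115 136 141 139 140 141 126  85 128 141 139 142 139 131 103  70 100
 132 140 136 128 105  66  75 113 123  99  79  71  66  64  71  72  71  67
  66  67  64  68  67  67  64  67  70  67  67  69  68  69  68  68  69  68
  69  67  67  67  67  67  72  69  67  69  69  67  70  66  66  66  70  69
  67  70  66  67  68  67  61  61  64  70]
[[ 0.63348535 -0.15702365  0.074     ]
 [ 0.60394293 -0.21329222  0.074     ]
 [ 0.53781952 -0.17744251  0.074     ]
 [ 0.56594268 -0.12241857  0.074     ]] [ 0.58529762 -0.16754424  0.074     ]
[[ 0.56530441 -0.1319665   0.074     ]
 [ 0.63604059 -0.16102811  0.074     ]
 [ 0.60625309 -0.20898313  0.074     ]
 [ 0.54081952 -0.17620393  0.074     ]] [ 0.5871044  -0.16954542  0.074     ]<stdin>:11: RuntimeWarning: Mean of empty slice.
  ret = ret.dtype.type(ret / rcount)
```

```bash
cat > mv.py <<'E'
import sys
from h import *
from bench import arm
def go(P,zd):
    s=arm.state(); d,w=relmove(np.array(s["tcp_pos"]),np.array(s["ee_rot"]),P,down(np.radians(zd)))
    print("shift",d.round(1),"w",w.round(4),"dist",np.linalg.norm(d).round(),"deg",np.degrees(np.linalg.norm(w)).round(1))
if __name__=="__main__":
    a=list(map(float,sys.argv[1:])); go(a[:3],a[3])
E
python3 mv.py .586 -.168 .325 -117.5
```

```text
shift [-529.3   79.5 -222.5] w [1.200e-03 7.197e-01 3.000e-04] dist 580.0 deg 41.2
```

>>> jog_arm([
  {"tx": -15, "ty": 2, "tz": -6, "wy": 0.02},
  {"tx": -45, "ty": 6, "tz": -19, "wy": 0.06},
  {"tx": -80, "ty": 12, "tz": -34, "wy": 0.11},
  {"tx": -115, "ty": 17, "tz": -48, "wy": 0.16},
  {"tx": -150, "ty": 22, "tz": -63, "wy": 0.2},
  {"tx": -185, "ty": 28, "tz": -78, "wy": 0.25},
  {"tx": -220, "ty": 33, "tz": -92, "wy": 0.3},
  {"tx": -255, "ty": 38, "tz": -107, "wy": 0.35},
  {"tx": -290, "ty": 43, "tz": -122, "wy": 0.39},
  {"tx": -325, "ty": 49, "tz": -137, "wy": 0.44},
  {"tx": -360, "ty": 54, "tz": -151, "wy": 0.49},
  {"tx": -395, "ty": 59, "tz": -166, "wy": 0.54},
  {"tx": -430, "ty": 64, "tz": -181, "wy": 0.58},
  {"tx": -460, "ty": 69, "tz": -193, "wy": 0.63},
  {"tx": -490, "ty": 74, "tz": -206, "wy": 0.67},
  {"tx": -512, "ty": 77, "tz": -215, "wy": 0.7},
  {"tx": -525, "ty": 79, "tz": -221, "wy": 0.715},
  {"tx": -529.3, "ty": 79.5, "tz": -222.5, "wy": 0.72},
  {"tx": -529.3, "ty": 79.5, "tz": -222.5, "wy": 0.72},
  {"tx": -529.3, "ty": 79.5, "tz": -222.5, "wy": 0.72},
])

```text
validation failed for argument at $.ro...
```

```bash
cat > shot.py <<'E'
import sys,cv2,numpy as np
from bench import arm,cams
for n in sys.argv[2:]:
    s=arm.state(); c=cams.read_camera(n)
    np.savez(f"{n}{sys.argv[1]}.npz",tcp=s["tcp_pos"],q=s["ee_rot"],**c)
    cv2.imwrite(f"pics/{n}{sys.argv[1]}.png",c["pixels"][:,:,::-1])
s=arm.state();print(s["t"],np.round(s["tcp_pos"],4),np.round(s["ee_rot"],4),np.round(s["wrist_force"],2),s["grip_width"])
E
python3 shot.py 1 wrist
```

```text
0.2 [ 0.1247 -0.5099  0.4043] [ 0.0846 -0.0846  0.7023 -0.7017] [ 0.03 -0.29  1.07] 0.9992270020060245
```

View pics/wrist1.png

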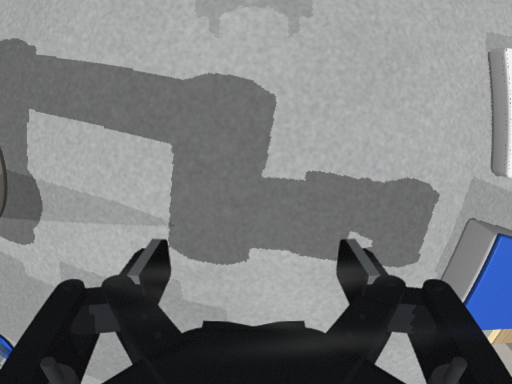

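>>> jog_arm([
  {"fingers": 1, "tx": -15, "ty": 2, "tz": -6, "wx": 0, "wy": 0.02, "wz": 0},
  {"fingers": 1, "tx": -45, "ty": 6, "tz": -19, "wx": 0, "wy": 0.06, "wz": 0},
  {"fingers": 1, "tx": -80, "ty": 12, "tz": -34, "wx": 0, "wy": 0.11, "wz": 0},
  {"fingers": 1, "tx": -115, "ty": 17, "tz": -48, "wx": 0, "wy": 0.16, "wz": 0},
  {"fingers": 1, "tx": -150, "ty": 22, "tz": -63, "wx": 0, "wy": 0.2, "wz": 0},
  {"fingers": 1, "tx": -185, "ty": 28, "tz": -78, "wx": 0, "wy": 0.25, "wz": 0},
  {"fingers": 1, "tx": -220, "ty": 33, "tz": -92, "wx": 0, "wy": 0.3, "wz": 0},
  {"fingers": 1, "tx": -255, "ty": 38, "tz": -107, "wx": 0, "wy": 0.35, "wz": 0},
  {"fingers": 1, "tx": -290, "ty": 43, "tz": -122, "wx": 0, "wy": 0.39, "wz": 0},
  {"fingers": 1, "tx": -325, "ty": 49, "tz": -137, "wx": 0, "wy": 0.44, "wz": 0},
  {"fingers": 1, "tx": -360, "ty": 54, "tz": -151, "wx": 0, "wy": 0.49, "wz": 0},
  {"fingers": 1, "tx": -395, "ty": 59, "tz": -166, "wx": 0, "wy": 0.54, "wz": 0},
  {"fingers": 1, "tx": -430, "ty": 64, "tz": -181, "wx": 0, "wy": 0.58, "wz": 0},
  {"fingers": 1, "tx": -460, "ty": 69, "tz": -193, "wx": 0, "wy": 0.63, "wz": 0},
  {"fingers": 1, "tx": -490, "ty": 74, "tz": -206, "wx": 0, "wy": 0.67, "wz": 0},
  {"fingers": 1, "tx": -512, "ty": 77, "tz": -215, "wx": 0, "wy": 0.7, "wz": 0},
  {"fingers": 1, "tx": -525, "ty": 79, "tz": -221, "wx": 0, "wy": 0.715, "wz": 0},
  {"fingers": 1, "tx": -529.3, "ty": 79.5, "tz": -222.5, "wx": 0, "wy": 0.72, "wz": 0},
  {"fingers": 1, "tx": -529.3, "ty": 79.5, "tz": -222.5, "wx": 0, "wy": 0.72, "wz": 0},
  {"fingers": 1, "tx": -529.3, "ty": 79.5, "tz": -222.5, "wx": 0, "wy": 0.72, "wz": 0},
])

```text
t: 1.87
tcp_pos: [0.5856, -0.1685, 0.325]
ee_rot: [0.168, -0.168, -0.687, 0.687]
wrist_force: [-0.1, 0.1, 0.2]
grip_width: 1.002
```

```bash
python3 shot.py 2 wrist
```

```text
1.9167 [ 0.5854 -0.1688  0.3252] [ 0.1684 -0.1681 -0.6867  0.6869] [-1.03  0.08 -0.02] 0.9994144073703449
```

View pics/wrist2.png

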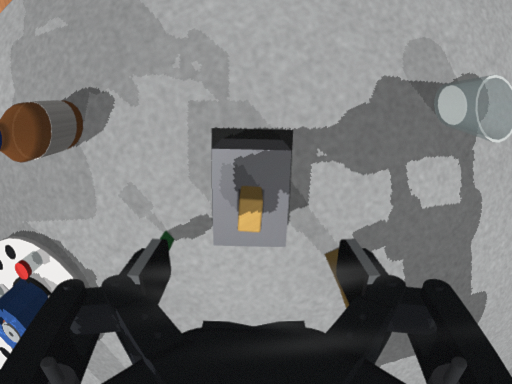

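```bash
python3 - <<'E'
from h import *
c=load("wrist2.npz");t,q=c["tcp"],c["q"]
im=c["pixels"]; hsv=cv2.cvtColor(im,cv2.COLOR_RGB2HSV)
print(hsv[180:236:4,250])
cv2.imwrite("pics/z4.png",cv2.resize(im[120:260,190:310,::-1],None,fx=5,fy=5,interpolation=cv2.INTER_CUBIC))
m=((hsv[...,0]>10)&(hsv[...,0]<32)&(hsv[...,1]>110)&(hsv[...,2]>100)).astype(np.uint8); m[:, :230]=0;m[:,280:]=0
ys,xs=np.nonzero(m);print(xs.min(),xs.max(),ys.min(),ys.max())
k=max(cv2.findContours(m,0,1)[0],key=cv2.contourArea);r=cv2.minAreaRect(k);b=cv2.boxPoints(r);print(r,b)
w=plane(c,b,.108,t,q);print(w,w.mean(0)); 
for i in range(4):
    d=w[(i+1)%4]-w[i];print(np.linalg.norm(d),np.degrees(np.arctan2(d[1],d[0])))
E
```

```text
[[114  18  70]
 [120  15  70]
 [ 20 141  78]
 [ 20 141  78]
 [ 20 139  77]
 [ 20 138 126]
 [ 19 140 135]
 [ 19 140 138]
 [ 19 139 194]
 [ 19 139 218]
 [ 20 140 217]
 [ 19 139 216]
 [ 19 138 216]
 [ 14  26 145]]
238 262 199 231
((249.72415161132812, 214.81033325195312), (23.003599166870117, 32.05555725097656), 4.763641834259033) [[236.93105 229.82758]
 [239.59312 197.88275]
 [262.51727 199.79309]
 [259.85516 231.73792]]
[[ 0.58158482 -0.15436592  0.108     ]
 [ 0.60099326 -0.1669063   0.108     ]
 [ 0.59283855 -0.17972369  0.108     ]
 [ 0.57307737 -0.16766357  0.108     ]] [ 0.5871235  -0.16716487  0.108     ]
0.023107329898878 -32.86773127112416
0.015191598116320072 -122.46542921172865
0.023150605827291264 148.60455435718112
0.01578620131920946 57.39008513343437
```

View pics/z4.png

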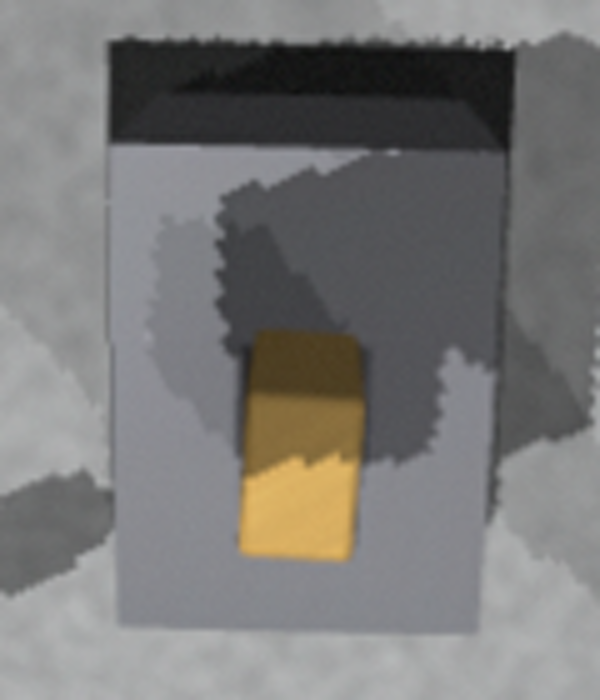

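```bash
python3 - <<'E'
from h import *
c=load("wrist2.npz");t,q=c["tcp"],c["q"]
for b,z in (([(246,397),(363,401),(350,562),(240,553)],.108),([(108,143),(507,150),(480,634),(118,627)],.074)):
    w=plane(c,np.array(b)/5+[190,120]-.4,z,t,q);print(w,w.mean(0)); 
    for i in range(4):
        d=w[(i+1)%4]-w[i];print(np.linalg.norm(d),np.degrees(np.arctan2(d[1],d[0])))
E
```

```text
[[ 0.60055245 -0.16607399  0.108     ]
 [ 0.59293115 -0.17953543  0.108     ]
 [ 0.57298217 -0.16741831  0.108     ]
 [ 0.58112895 -0.15464078  0.108     ]] [ 0.58689868 -0.16691713  0.108     ]
0.015469151860262102 -119.51670820233996
0.023340667857435174 148.72527266440434
0.015153725208585433 57.478945950218915
0.022538649286100918 -30.482248250562744
[[ 0.63654904 -0.15990286  0.074     ]
 [ 0.60788117 -0.21264996  0.074     ]
 [ 0.53712999 -0.17422789  0.074     ]
 [ 0.56600045 -0.12131704  0.074     ]] [ 0.58689016 -0.16702444  0.074     ]
0.06003418070329244 -118.52393451921974
0.08051077644611639 151.495428704852
0.060274882497464315 61.38119458224543
0.0804112513630615 -28.67599693170685
```

```bash
python3 mv.py .5869 -.1669 .256 -120.5
```

```text
shift [-0.5 69.2 -2.5] w [-0.0005  0.0518  0.0003] dist 69.0 deg 3.0
```

>>> jog_arm([
  {"fingers": 0.6, "tx": -0.5, "ty": 10, "tz": -2.5, "wx": 0, "wy": 0.052, "wz": 0},
  {"fingers": 0.6, "tx": -0.5, "ty": 28, "tz": -2.5, "wx": 0, "wy": 0.052, "wz": 0},
  {"fingers": 0.6, "tx": -0.5, "ty": 46, "tz": -2.5, "wx": 0, "wy": 0.052, "wz": 0},
  {"fingers": 0.6, "tx": -0.5, "ty": 60, "tz": -2.5, "wx": 0, "wy": 0.052, "wz": 0},
  {"fingers": 0.6, "tx": -0.5, "ty": 67, "tz": -2.5, "wx": 0, "wy": 0.052, "wz": 0},
  {"fingers": 0.6, "tx": -0.5, "ty": 69, "tz": -2.5, "wx": 0, "wy": 0.052, "wz": 0},
  {"fingers": 0.6, "tx": -0.5, "ty": 69, "tz": -2.5, "wx": 0, "wy": 0.052, "wz": 0},
  {"fingers": 0.6, "tx": -0.5, "ty": 69, "tz": -2.5, "wx": 0, "wy": 0.052, "wz": 0},
])

```text
t: 2.58
tcp_pos: [0.5877, -0.1667, 0.2572]
ee_rot: [0.186, -0.187, -0.682, 0.682]
wrist_force: [0.4, -0.5, -0.2]
grip_width: 0.603
```

```bash
python3 shot.py 3 wrist
```

```text
2.6333 [ 0.5878 -0.1665  0.2574] [ 0.1854 -0.1867 -0.6821  0.6823] [ 0.04 -0.6   0.74] 0.5947689672652668
```

View pics/wrist3.png

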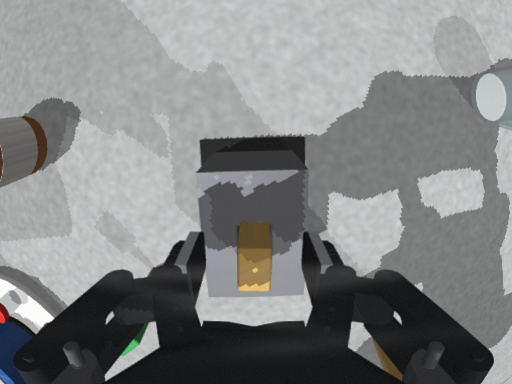

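>>> jog_arm([
  {"fingers": 0, "tx": 0, "ty": 1, "tz": 0, "wx": 0, "wy": 0, "wz": 0},
  {"fingers": 0, "tx": 0, "ty": 1, "tz": 0, "wx": 0, "wy": 0, "wz": 0},
  {"fingers": 0, "tx": 0, "ty": 1, "tz": 0, "wx": 0, "wy": 0, "wz": 0},
  {"fingers": 0, "tx": 0, "ty": 1, "tz": 0, "wx": 0, "wy": 0, "wz": 0},
  {"fingers": 0, "tx": 0, "ty": 1, "tz": 0, "wx": 0, "wy": 0, "wz": 0},
  {"fingers": 0, "tx": 0, "ty": 1, "tz": 0, "wx": 0, "wy": 0, "wz": 0},
  {"fingers": 0, "tx": 0, "ty": 1, "tz": 0, "wx": 0, "wy": 0, "wz": 0},
  {"fingers": 0, "tx": 0, "ty": 1, "tz": 0, "wx": 0, "wy": 0, "wz": 0},
  {"fingers": 0, "tx": 0, "ty": 1, "tz": 0, "wx": 0, "wy": 0, "wz": 0},
  {"fingers": 0, "tx": 0, "ty": 1, "tz": 0, "wx": 0, "wy": 0, "wz": 0},
])

```text
t: 3.47
tcp_pos: [0.5877, -0.1661, 0.2558]
ee_rot: [0.186, -0.186, -0.682, 0.682]
wrist_force: [-1.1, 0.3, 5.2]
grip_width: 0.178
```

```bash
python3 shot.py 4 wrist; python3 mv.py .5869 -.1669 .38 -120.5
```

```text
3.5167 [ 0.5877 -0.1662  0.2558] [ 0.1856 -0.1863 -0.6822  0.6823] [-0.87  0.58  4.66] 0.1729132419914443
shift [   0.2 -124.2    1.1] w [ 0.0001  0.0002 -0.0009] dist 124.0 deg 0.1
```

View pics/wrist4.png

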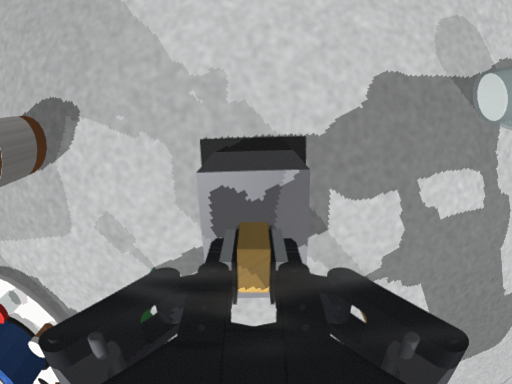

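>>> jog_arm([
  {"fingers": 0, "tx": 0, "ty": -6, "tz": 0, "wx": 0, "wy": 0, "wz": 0},
  {"fingers": 0, "tx": 0, "ty": -20, "tz": 0, "wx": 0, "wy": 0, "wz": 0},
  {"fingers": 0, "tx": 0, "ty": -38, "tz": 0, "wx": 0, "wy": 0, "wz": 0},
  {"fingers": 0, "tx": 0, "ty": -58, "tz": 0, "wx": 0, "wy": 0, "wz": 0},
  {"fingers": 0, "tx": 0, "ty": -80, "tz": 0, "wx": 0, "wy": 0, "wz": 0},
  {"fingers": 0, "tx": 0, "ty": -102, "tz": 0, "wx": 0, "wy": 0, "wz": 0},
  {"fingers": 0, "tx": 0, "ty": -122, "tz": 0, "wx": 0, "wy": 0, "wz": 0},
  {"fingers": 0, "tx": 0, "ty": -136, "tz": 0, "wx": 0, "wy": 0, "wz": 0},
  {"fingers": 0, "tx": 0, "ty": -143, "tz": 0, "wx": 0, "wy": 0, "wz": 0},
  {"fingers": 0, "tx": 0, "ty": -144, "tz": 0, "wx": 0, "wy": 0, "wz": 0},
  {"fingers": 0, "tx": 0, "ty": -144, "tz": 0, "wx": 0, "wy": 0, "wz": 0},
])

```text
t: 4.43
tcp_pos: [0.5875, -0.1661, 0.3987]
ee_rot: [-0.186, 0.186, 0.682, -0.682]
wrist_force: [-0.8, -1.3, -1.1]
grip_width: 0.176
```

```bash
python3 shot.py 5 wrist; python3 mv.py .55 .19 .4 -83
```

```text
4.4833 [ 0.5874 -0.1661  0.398 ] [-0.1866  0.1853  0.6823 -0.6822] [-0.36 -0.01 -1.86] 0.17511892949081764
shift [ 213.    -1.7 -287.8] w [ 3.000e-04 -6.544e-01  2.000e-03] dist 358.0 deg 37.5
```

View pics/wrist5.png

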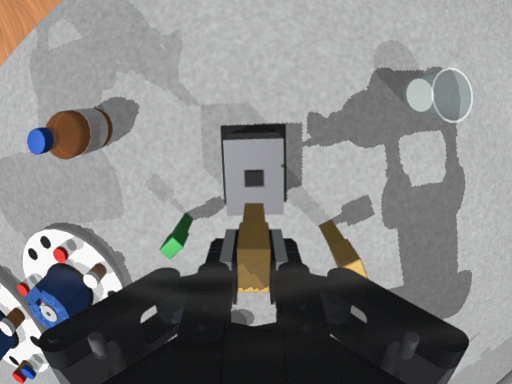

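>>> jog_arm([
  {"fingers": 0, "tx": 6, "ty": -1, "tz": -9, "wx": 0, "wy": -0.02, "wz": 0},
  {"fingers": 0, "tx": 20, "ty": -1, "tz": -28, "wx": 0, "wy": -0.06, "wz": 0},
  {"fingers": 0, "tx": 38, "ty": -1, "tz": -52, "wx": 0, "wy": -0.12, "wz": 0},
  {"fingers": 0, "tx": 57, "ty": -1, "tz": -77, "wx": 0, "wy": -0.175, "wz": 0},
  {"fingers": 0, "tx": 76, "ty": -1, "tz": -103, "wx": 0, "wy": -0.235, "wz": 0},
  {"fingers": 0, "tx": 95, "ty": -1, "tz": -128, "wx": 0, "wy": -0.29, "wz": 0},
  {"fingers": 0, "tx": 114, "ty": -1, "tz": -154, "wx": 0, "wy": -0.35, "wz": 0},
  {"fingers": 0, "tx": 133, "ty": -1, "tz": -180, "wx": 0, "wy": -0.41, "wz": 0},
  {"fingers": 0, "tx": 152, "ty": -1, "tz": -205, "wx": 0, "wy": -0.466, "wz": 0},
  {"fingers": 0, "tx": 171, "ty": -1, "tz": -231, "wx": 0, "wy": -0.525, "wz": 0},
  {"fingers": 0, "tx": 188, "ty": -1, "tz": -254, "wx": 0, "wy": -0.578, "wz": 0},
  {"fingers": 0, "tx": 202, "ty": -1, "tz": -273, "wx": 0, "wy": -0.62, "wz": 0},
  {"fingers": 0, "tx": 210, "ty": -1, "tz": -284, "wx": 0, "wy": -0.645, "wz": 0},
  {"fingers": 0, "tx": 213, "ty": -1, "tz": -288, "wx": 0, "wy": -0.654, "wz": 0},
  {"fingers": 0, "tx": 213, "ty": -1, "tz": -288, "wx": 0, "wy": -0.654, "wz": 0},
  {"fingers": 0, "tx": 213, "ty": -1, "tz": -288, "wx": 0, "wy": -0.654, "wz": 0},
])

```text
t: 5.82
tcp_pos: [0.5503, 0.1895, 0.3998]
ee_rot: [-0.043, 0.043, -0.706, 0.706]
wrist_force: [0.7, -0.3, -1.3]
grip_width: 0.177
```

```bash
python3 shot.py 6 wrist scene top; python3 - <<'E'
from h import *
c=load("wrist6.npz");im=c["pixels"]
cv2.imwrite("pics/z6.png",cv2.resize(im[120:270,160:350,::-1],None,fx=4,fy=4,interpolation=cv2.INTER_CUBIC))
E
```

```text
5.9667 [0.5505 0.1888 0.4001] [-0.0422  0.0423 -0.7057  0.706 ] [-0.36 -0.7  -1.98] 0.17410611296722606
```

View pics/wrist6.png

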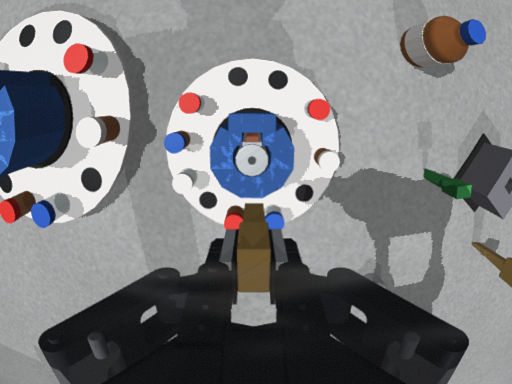

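View pics/z6.png

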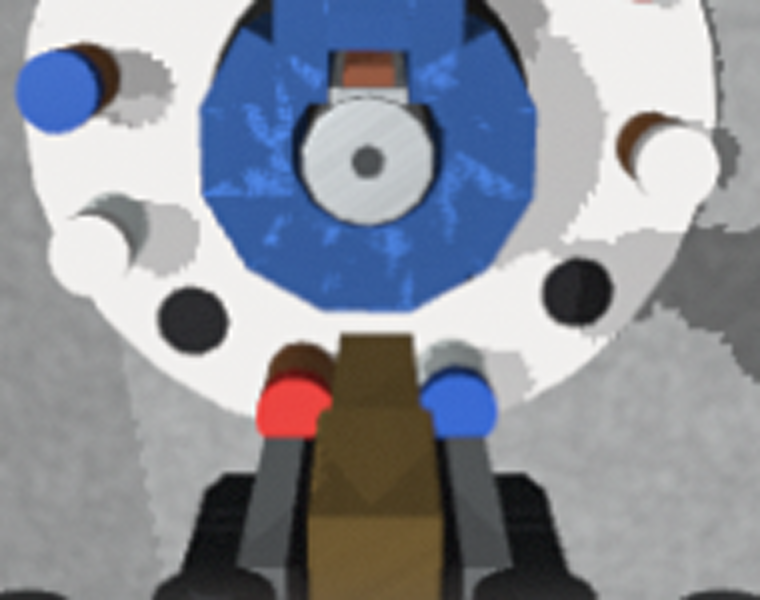

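```bash
python3 - <<'E'
from h import *
c=load("wrist6.npz");t,q=c["tcp"],c["q"]
Rm=R.from_quat(np.r_[q[1:],q[0]]).as_matrix(); zd=np.degrees(np.arctan2(Rm[1,2],Rm[0,2])); print("zdir",zd)
u=lambda b:np.array(b)/4.+[160,120]-.375
p=lambda b,z:plane(c,u(b),z,t,q)
print("hub edge of gap L,R",p([(329,51),(408,51)],.092)); print("y88,103",p([(368,88),(368,103)],.092))
print("shaft disc centre @.092, .097,.102",p([(368,161)],.092),p([(368,161)],.097),p([(368,161)],.102))
print("shaft L/R",p([(301,160),(435,160)],.092))
hub=p([(200,108),(200,195),(249,268),(325,312),(410,312),(488,268),(535,195),(535,108)],.092)
A=np.c_[2*hub[:,:2],np.ones(8)];b=(hub[:,:2]**2).sum(1);x=np.linalg.lstsq(A,b,rcond=None)[0];print("hub c",x[:2],np.sqrt(x[2]+x[:2]@x[:2]))
e=p([(272,40),(465,40)],.092); d=e[1]-e[0];print("boss",e,np.degrees(np.arctan2(d[1],d[0])))
d=p([(329,51),(408,51)],.092);d=d[1]-d[0];print(np.degrees(np.arctan2(d[1],d[0])),np.linalg.norm(d))
im=c["pixels"];print(im[128:152,251]); print(im[136,236:272])
cv2.imwrite("pics/z7.png",cv2.resize(im[125:165,230:275,::-1],None,fx=14,fy=14,interpolation=cv2.INTER_CUBIC))
E
```

```text
zdir -83.06474788449322
hub edge of gap L,R [[0.59635403 0.20468568 0.092     ]
 [0.59856759 0.18642636 0.092     ]]
y88,103 [[0.58876187 0.19461851 0.092     ]
 [0.58523148 0.19419116 0.092     ]]
shaft disc centre @.092, .097,.102 [[0.57145821 0.19252542 0.092     ]] [[0.57236776 0.19261601 0.097     ]] [[0.57327731 0.19270659 0.102     ]]
shaft L/R [[0.569816   0.20832367 0.092     ]
 [0.57364208 0.17679959 0.092     ]]
hub c [0.57380115 0.19290762] 0.04111851225098914
boss [[0.5974269  0.21819723 0.092     ]
 [0.60283585 0.17357297 0.092     ]] -83.08884186271672
-83.08779670854688 0.018393000177414045
[[ 55  95 164]
 [ 56  96 163]
 [ 57  97 167]
 [ 56  94 164]
 [ 73  74 117]
 [ 84  52  48]
 [ 84  51  36]
 [ 96  59  43]
 [119  73  53]
 [145  87  64]
 [148  90  65]
 [149  90  66]
 [148  88  65]
 [138  97  84]
 [163 165 168]
 [180 186 190]
 [170 174 176]
 [198 203 205]
 [202 207 210]
 [203 208 211]
 [200 205 207]
 [201 206 209]
 [201 206 208]
 [201 208 209]]
[[ 71 121 209]
 [ 64 109 188]
 [ 56  96 165]
 [ 55  94 161]
 [ 56  95 162]
 [ 49  87 149]
 [ 26  42  69]
 [ 47  54  63]
 [ 77  79  81]
 [ 82  76  76]
 [ 99  65  49]
 [116  69  51]
 [118  70  53]
 [118  72  55]
 [121  73  54]
 [119  73  53]
 [120  72  54]
 [120  72  53]
 [121  72  55]
 [120  72  53]
 [122  74  54]
 [115  73  56]
 [ 97  77  69]
 [ 82  83  83]
 [ 68  70  75]
 [ 36  51  80]
 [ 42  73 127]
 [ 52  92 158]
 [ 56  96 161]
 [ 56  96 163]
 [ 62 106 182]
 [ 71 118 204]
 [ 71 119 206]
 [ 68 115 197]
 [ 67 114 197]
 [ 67 114 198]]
```

View pics/z7.png

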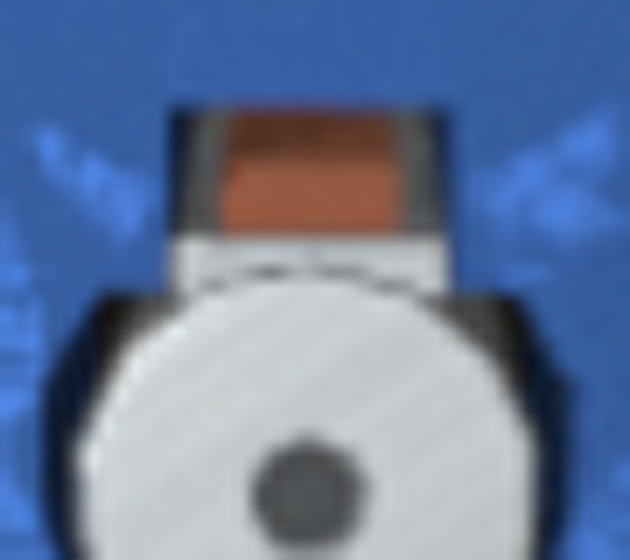

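```bash
python3 - <<'E'
from h import *
I=np.zeros(3); q1=[1,0,0,0]
c=load("wrist6.npz")
# in tool coords: intersect rays with plane y=const
def py(b,y,k=4.,o=(160,120)):
    uv=np.array(b)/k+o-(.5-.5/k); o_,v=ray(c,uv,I,q1); return (o_+v*((y-o_[1])/v[:,1:2]))*1000
for toe in (.242,.244,.246): print("toe",py([(340,335),(413,335)],toe))
for h in (.146,.148,.150): print("head top front edge",py([(308,515),(442,515)],h))
print("head bottom front",py([(317,407),(434,407)],.182))
# mouth in tool coordinates at z=.092 -> y=.4001-.092
print("mouth hub edge",py([(329,51),(408,51)],.308),"pad edge",py([(332,88),(408,88)],.308))
E
```

```text
toe [[ -0.43075253 242.          -5.66514998]
 [ -0.43210608 242.           8.05967237]]
toe [[  0.2462002  244.          -5.72459747]
 [  0.24483386 244.           8.12983522]]
toe [[  0.92315293 246.          -5.78404495]
 [  0.92177381 246.           8.19999807]]
head top front edge [[-12.14317845 146.          -6.51048309]
 [-12.1425455  146.           8.1063041 ]]
head top front edge [[-11.1072649  148.          -6.63382112]
 [-11.10662102 148.           8.2354456 ]]
head top front edge [[-10.07135134 150.          -6.75715915]
 [-10.07069653 150.           8.36458709]]
head bottom front [[-10.25790936 182.          -7.14579197]
 [-10.25848611 182.           8.96437973]]
mouth hub edge [[-47.75459243 308.          -9.75131446]
 [-47.74836986 308.           8.65861797]] pad edge [[-39.01252687 308.          -9.09895581]
 [-39.01044634 308.           8.70203132]]
```

>>> jog_arm([
  {"fingers": 0, "tx": -5, "ty": 0, "tz": -1.5, "wx": 0, "wy": 0, "wz": 0},
  {"fingers": 0, "tx": -16, "ty": 0, "tz": -1.5, "wx": 0, "wy": 0, "wz": 0},
  {"fingers": 0, "tx": -30, "ty": 6, "tz": -1.5, "wx": 0, "wy": 0, "wz": 0},
  {"fingers": 0, "tx": -40, "ty": 18, "tz": -1.5, "wx": 0, "wy": 0, "wz": 0},
  {"fingers": 0, "tx": -45, "ty": 32, "tz": -1.5, "wx": 0, "wy": 0, "wz": 0},
  {"fingers": 0, "tx": -45.5, "ty": 44, "tz": -1.5, "wx": 0, "wy": 0, "wz": 0},
  {"fingers": 0, "tx": -45.5, "ty": 52, "tz": -1.5, "wx": 0, "wy": 0, "wz": 0},
  {"fingers": 0, "tx": -45.5, "ty": 57, "tz": -1.5, "wx": 0, "wy": 0, "wz": 0},
  {"fingers": 0, "tx": -45.5, "ty": 58, "tz": -1.5, "wx": 0, "wy": 0, "wz": 0},
  {"fingers": 0, "tx": -45.5, "ty": 58, "tz": -1.5, "wx": 0, "wy": 0, "wz": 0},
  {"fingers": 0, "tx": -45.5, "ty": 58, "tz": -1.5, "wx": 0, "wy": 0, "wz": 0},
  {"fingers": 0, "tx": -45.5, "ty": 58, "tz": -1.5, "wx": 0, "wy": 0, "wz": 0},
])

```text
t: 6.97
tcp_pos: [0.5953, 0.1972, 0.3431]
ee_rot: [0.044, -0.042, 0.706, -0.706]
wrist_force: [-0.1, -0.6, -1.2]
grip_width: 0.176
```

```bash
python3 shot.py 7 wrist scene; python3 - <<'E'
from h import *
c=load("wrist7.npz");im=c["pixels"]
cv2.imwrite("pics/z8.png",cv2.resize(im[140:300,180:330,::-1],None,fx=5,fy=5,interpolation=cv2.INTER_CUBIC)[:800,:800][:600])
c=load("scene7.npz");im=c["pixels"]
cv2.imwrite("pics/z9.png",cv2.resize(im[90:200,230:330,::-1],None,fx=5,fy=5,interpolation=cv2.INTER_CUBIC))
E
```

```text
7.0667 [0.5952 0.1972 0.3429] [ 0.0435 -0.0426  0.7058 -0.7058] [ 0.22 -0.23 -1.19] 0.17363522117363414
```

View pics/z8.png

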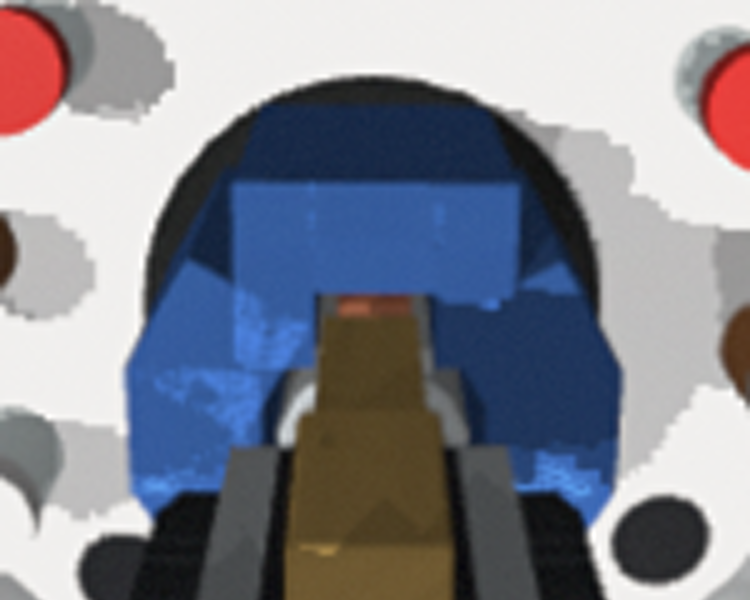

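View pics/z9.png

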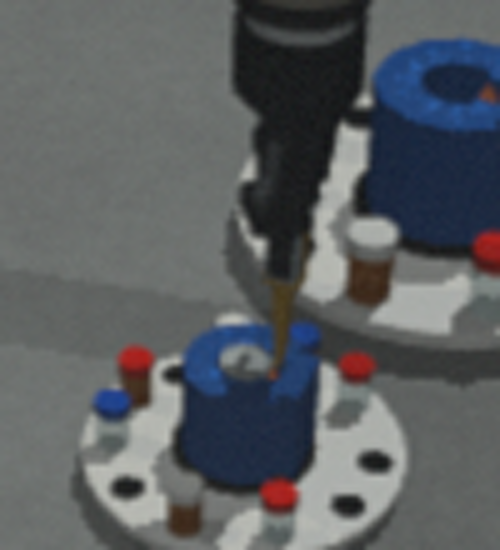

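```bash
python3 - <<'E'
from h import *
I=np.zeros(3); q1=[1,0,0,0]
c=load("wrist7.npz")
def py(b,y,k=5.,o=(180,140)):
    uv=np.array(b)/k+o-(.5-.5/k); o_,v=ray(c,uv,I,q1); return (o_+v*((y-o_[1])/v[:,1:2]))*1000
for y in (.249,.251,.253): print("mouth hub edge",py([(317,296),(430,296)],y))
for y in (.242,.244,.246): print("toe",py([(322,315),(422,315)],y))
print(py([(300,412),(437,412)],.182), py([(287,545),(452,545)],.148))
E
```

```text
mouth hub edge [[ -1.795235   249.          -7.09906388]
 [ -1.7969547  249.          10.37615488]]
mouth hub edge [[ -1.15240645 251.          -7.16971486]
 [ -1.15414188 251.          10.46525113]]
mouth hub edge [[ -0.50957791 253.          -7.24036583]
 [ -0.51132905 253.          10.55434739]]
toe [[ -1.04587766 242.          -6.12983894]
 [ -1.04713289 242.           8.89940681]]
toe [[ -0.37472563 244.          -6.19367222]
 [ -0.37599271 244.           8.97750223]]
toe [[  0.29642641 246.          -6.25750549]
 [  0.29514747 246.           9.05559765]]
[[ -9.88741522 182.          -6.75175889]
 [ -9.88870674 182.           8.3497949 ]] [[-10.99614461 148.          -6.46953892]
 [-10.99463752 148.           8.18235778]]
```

>>> jog_arm([
  {"fingers": 0, "tx": 0.8, "ty": 0, "tz": 0.2, "wx": 0, "wy": 0, "wz": 0},
  {"fingers": 0, "tx": 0.8, "ty": 2, "tz": 0.2, "wx": 0, "wy": 0, "wz": 0},
  {"fingers": 0, "tx": 0.8, "ty": 4, "tz": 0.2, "wx": 0, "wy": 0, "wz": 0},
  {"fingers": 0, "tx": 0.8, "ty": 6, "tz": 0.2, "wx": 0, "wy": 0, "wz": 0},
  {"fingers": 0, "tx": 0.8, "ty": 8, "tz": 0.2, "wx": 0, "wy": 0, "wz": 0},
  {"fingers": 0, "tx": 0.8, "ty": 10, "tz": 0.2, "wx": 0, "wy": 0, "wz": 0},
  {"fingers": 0, "tx": 0.8, "ty": 10, "tz": 0.2, "wx": 0, "wy": 0, "wz": 0},
  {"fingers": 0, "tx": 0.8, "ty": 10, "tz": 0.2, "wx": 0, "wy": 0, "wz": 0},
])

```text
t: 7.73
tcp_pos: [0.5944, 0.1968, 0.3319]
ee_rot: [-0.043, 0.043, -0.706, 0.706]
wrist_force: [-0.2, -0.2, -2.1]
grip_width: 0.174
```

```bash
python3 shot.py 8 wrist; python3 - <<'E'
from h import *
c=load("wrist8.npz");im=c["pixels"]
cv2.imwrite("pics/z10.png",cv2.resize(im[140:300,180:330,::-1],None,fx=5,fy=5,interpolation=cv2.INTER_CUBIC)[:800,:800][:600])
E
```

```text
7.7833 [0.5945 0.1968 0.3321] [-0.043   0.0431 -0.7058  0.7058] [ 0.32  0.23 -1.55] 0.17633929361479606
```

View pics/z10.png

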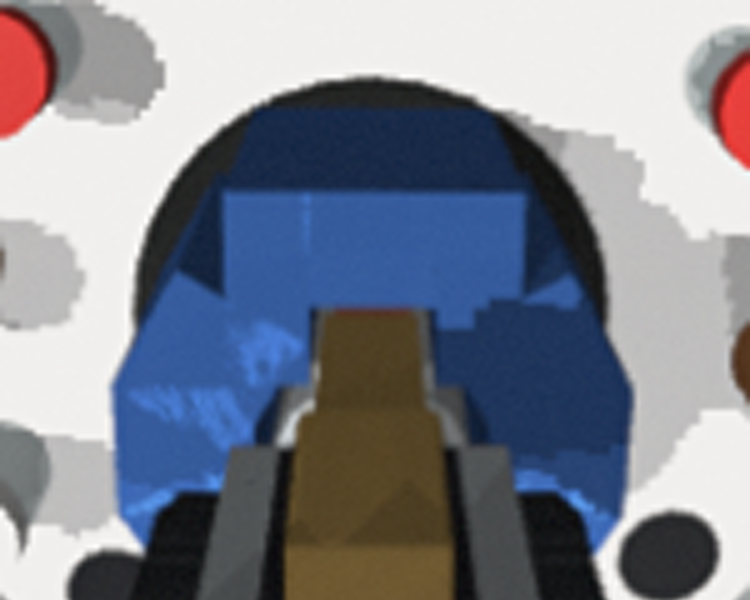

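>>> jog_arm([
  {"fingers": 0, "tx": 0, "ty": 2, "tz": 0, "wx": 0, "wy": 0, "wz": 0},
  {"fingers": 0, "tx": 0, "ty": 4, "tz": 0, "wx": 0, "wy": 0, "wz": 0},
  {"fingers": 0, "tx": 0, "ty": 6, "tz": 0, "wx": 0, "wy": 0, "wz": 0},
  {"fingers": 0, "tx": 0, "ty": 8, "tz": 0, "wx": 0, "wy": 0, "wz": 0},
  {"fingers": 0, "tx": 0, "ty": 8, "tz": 0, "wx": 0, "wy": 0, "wz": 0},
  {"fingers": 0, "tx": 0, "ty": 8, "tz": 0, "wx": 0, "wy": 0, "wz": 0},
])

```text
t: 8.28
tcp_pos: [0.5947, 0.1968, 0.3241]
ee_rot: [-0.043, 0.043, -0.706, 0.706]
wrist_force: [1.6, 1.1, -2.0]
grip_width: 0.177
```

>>> jog_arm([
  {"fingers": 0, "tx": 0, "ty": 2, "tz": 0, "wx": 0, "wy": 0, "wz": 0},
  {"fingers": 0, "tx": 0, "ty": 4, "tz": 0, "wx": 0, "wy": 0, "wz": 0},
  {"fingers": 0, "tx": 0, "ty": 6, "tz": 0, "wx": 0, "wy": 0, "wz": 0},
  {"fingers": 0, "tx": 0, "ty": 6, "tz": 0, "wx": 0, "wy": 0, "wz": 0},
  {"fingers": 0, "tx": 0, "ty": 6, "tz": 0, "wx": 0, "wy": 0, "wz": 0},
])

```text
t: 8.7
tcp_pos: [0.5944, 0.1968, 0.3178]
ee_rot: [-0.043, 0.043, -0.706, 0.706]
wrist_force: [0.7, 0.5, -2.6]
grip_width: 0.178
```

```bash
python3 shot.py 9 wrist scene; python3 - <<'E'
from h import *
from bench import arm
for i in range(3): print(arm.state()["wrist_force"],arm.state()["wrist_torque"])
c=load("wrist9.npz");im=c["pixels"]
cv2.imwrite("pics/z11.png",cv2.resize(im[140:300,180:330,::-1],None,fx=5,fy=5,interpolation=cv2.INTER_CUBIC)[:600])
E
```

```text
8.8 [0.5944 0.1968 0.3179] [-0.0429  0.0431 -0.7057  0.7058] [ 1.59  0.32 -2.41] 0.17231673448172113
[ 1.58825274  0.32168151 -2.40665159] [ 0.06705541 -0.59340242  0.05007254]
[ 1.58825274  0.32168151 -2.40665159] [ 0.06705541 -0.59340242  0.05007254]
[ 1.58825274  0.32168151 -2.40665159] [ 0.06705541 -0.59340242  0.05007254]
```

View pics/z11.png

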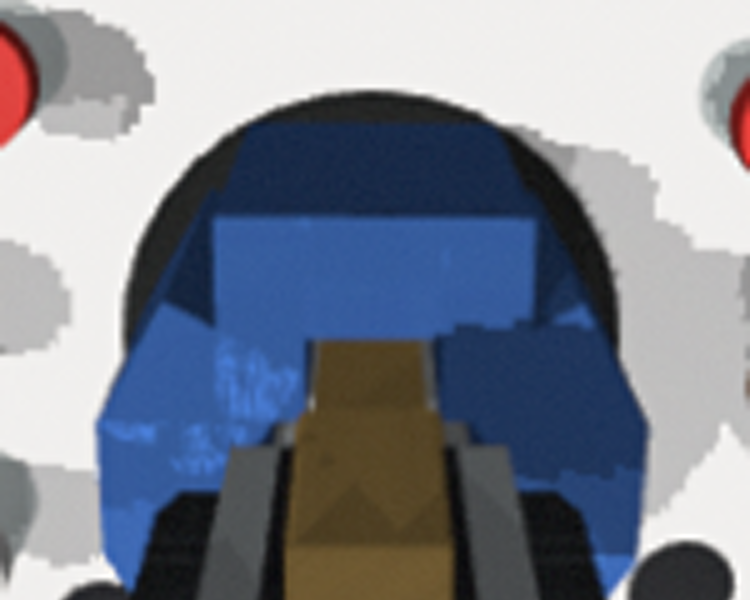

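>>> jog_arm([
  {"fingers": 0.2, "tx": 0, "ty": 1, "tz": 0, "wx": 0, "wy": 0, "wz": 0},
  {"fingers": 0.2, "tx": 0, "ty": 2, "tz": 0, "wx": 0, "wy": 0, "wz": 0},
  {"fingers": 0.25, "tx": 0, "ty": 2, "tz": 0, "wx": 0, "wy": 0, "wz": 0},
  {"fingers": 0.3, "tx": 0, "ty": 2, "tz": 0, "wx": 0, "wy": 0, "wz": 0},
  {"fingers": 0.4, "tx": 0, "ty": 2, "tz": 0, "wx": 0, "wy": 0, "wz": 0},
  {"fingers": 0.5, "tx": 0, "ty": 2, "tz": 0, "wx": 0, "wy": 0, "wz": 0},
  {"fingers": 0.5, "tx": 0, "ty": 2, "tz": 0, "wx": 0, "wy": 0, "wz": 0},
  {"fingers": 0.5, "tx": 0, "ty": 2, "tz": 0, "wx": 0, "wy": 0, "wz": 0},
])

```text
t: 9.47
tcp_pos: [0.5944, 0.1968, 0.3162]
ee_rot: [-0.043, 0.043, -0.706, 0.706]
wrist_force: [-0.7, 1.0, 0.2]
grip_width: 0.5
```

```bash
python3 shot.py 10 wrist scene; python3 - <<'E'
from h import *
c=load("wrist10.npz");im=c["pixels"]
cv2.imwrite("pics/z12.png",cv2.resize(im[140:300,180:330,::-1],None,fx=5,fy=5,interpolation=cv2.INTER_CUBIC)[:790])
E
```

```text
9.5667 [0.5944 0.1968 0.3162] [-0.043   0.043  -0.7058  0.7058] [-0.2   0.12  0.26] 0.5018803348991141
```

View pics/wrist10.png

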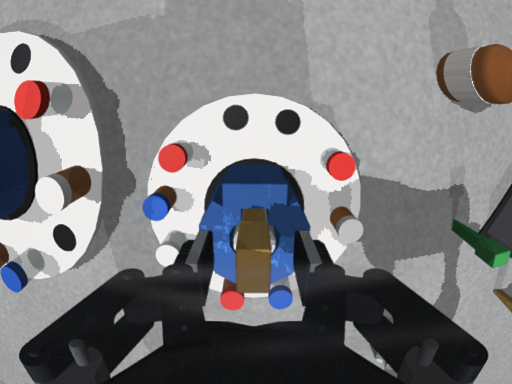

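>>> jog_arm([
  {"fingers": 0.6, "tx": 0, "ty": -5, "tz": 0, "wx": 0, "wy": 0, "wz": 0},
  {"fingers": 0.6, "tx": 0, "ty": -15, "tz": 0, "wx": 0, "wy": 0, "wz": 0},
  {"fingers": 0.6, "tx": 0, "ty": -30, "tz": 0, "wx": 0, "wy": 0, "wz": 0},
  {"fingers": 0.6, "tx": 0, "ty": -45, "tz": 0, "wx": 0, "wy": 0, "wz": 0},
  {"fingers": 0.4, "tx": 0, "ty": -58, "tz": 0, "wx": 0, "wy": 0, "wz": 0},
  {"fingers": 0, "tx": 0, "ty": -64, "tz": 0, "wx": 0, "wy": 0, "wz": 0},
  {"fingers": 0, "tx": 0, "ty": -65, "tz": 0, "wx": 0, "wy": 0, "wz": 0},
  {"fingers": 0, "tx": 0, "ty": -65, "tz": 0, "wx": 0, "wy": 0, "wz": 0},
  {"fingers": 0, "tx": 0, "ty": -65, "tz": 0, "wx": 0, "wy": 0, "wz": 0},
  {"fingers": 0, "tx": 0, "ty": -65, "tz": 0, "wx": 0, "wy": 0, "wz": 0},
  {"fingers": 0, "tx": 0, "ty": -65, "tz": 0, "wx": 0, "wy": 0, "wz": 0},
])

```text
t: 10.48
tcp_pos: [0.5944, 0.1968, 0.3803]
ee_rot: [-0.042, 0.044, -0.706, 0.706]
wrist_force: [-0.2, -0.5, -0.2]
grip_width: -0.002
```

```bash
python3 shot.py 11 wrist scene top; python3 - <<'E'
from h import *
c=load("wrist11.npz");im=c["pixels"]
cv2.imwrite("pics/z13.png",cv2.resize(im[140:300,180:330,::-1],None,fx=4,fy=4,interpolation=cv2.INTER_CUBIC)[:600])
c=load("scene11.npz");im=c["pixels"]
cv2.imwrite("pics/z14.png",cv2.resize(im[90:200,230:330,::-1],None,fx=5,fy=5,interpolation=cv2.INTER_CUBIC))
E
```

```text
10.6333 [0.5944 0.1968 0.3807] [-0.0428  0.0433 -0.7057  0.7059] [ 0.35  0.03 -0.16] -0.000955295044034163
```

View pics/z13.png

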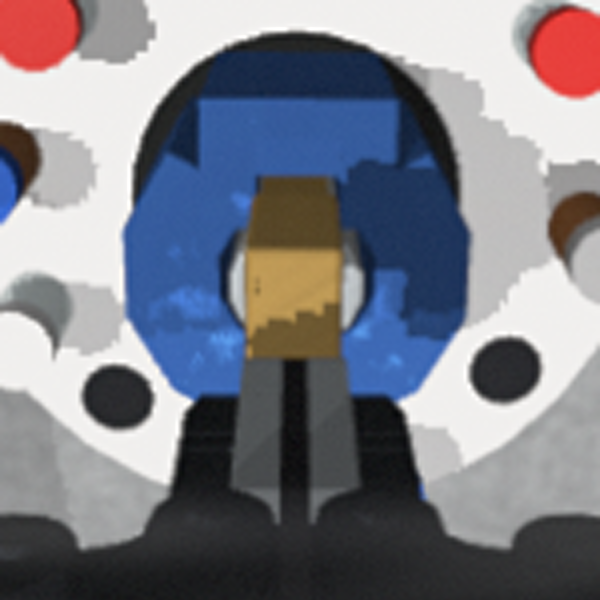

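View pics/z14.png

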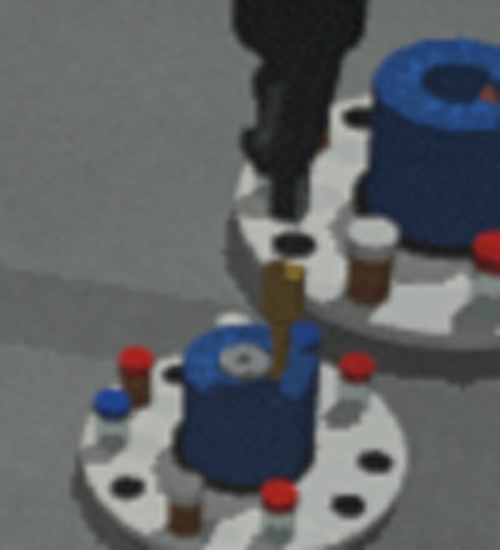

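```bash
python3 - <<'E'
from h import *
I=np.zeros(3); q1=[1,0,0,0]
c=load("wrist11.npz")
def py(b,y,k=4.,o=(180,140)):
    uv=np.array(b)/k+o-(.5-.5/k); o_,v=ray(c,uv,I,q1); return (o_+v*((y-o_[1])/v[:,1:2]))*1000
for y in (.210,.213,.216): print(y,py([(246,248),(340.5,248),(245,358)],y))
print("tips",py([(241,358),(353,358)],.173))
s=load("scene11.npz")
# key top in scene: triangulate height from zoom5 center of top face
E
```

```text
0.21 [[-12.43586899 210.          -6.93607303]
 [-12.43854754 210.           8.12103865]
 [  6.67737594 210.          -7.35283674]]
0.213 [[-11.44004681 213.          -7.06232035]
 [-11.44277006 213.           8.24604127]
 [  7.99213058 213.          -7.48603837]]
0.216 [[-10.44422463 216.          -7.18856767]
 [-10.44699257 216.           8.37104388]
 [  9.30688522 216.          -7.61924   ]]
tips [[ -9.53578429 173.          -6.23390605]
 [ -9.53401391 173.           8.4187422 ]]
```

>>> jog_arm([
  {"fingers": 0, "tx": -1, "ty": 5, "tz": -0.4, "wx": 0, "wy": 0, "wz": 0},
  {"fingers": 0, "tx": -1, "ty": 13, "tz": -0.4, "wx": 0, "wy": 0, "wz": 0},
  {"fingers": 0, "tx": -1, "ty": 21, "tz": -0.4, "wx": 0, "wy": 0, "wz": 0},
  {"fingers": 0, "tx": -1, "ty": 27, "tz": -0.4, "wx": 0, "wy": 0, "wz": 0},
  {"fingers": 0, "tx": -1, "ty": 30, "tz": -0.4, "wx": 0, "wy": 0, "wz": 0},
  {"fingers": 0, "tx": -1, "ty": 31, "tz": -0.4, "wx": 0, "wy": 0, "wz": 0},
  {"fingers": 0, "tx": -1, "ty": 31, "tz": -0.4, "wx": 0, "wy": 0, "wz": 0},
  {"fingers": 0, "tx": -1, "ty": 31, "tz": -0.4, "wx": 0, "wy": 0, "wz": 0},
])

```text
t: 11.3
tcp_pos: [0.5955, 0.1974, 0.3504]
ee_rot: [-0.043, 0.043, -0.706, 0.706]
wrist_force: [0.1, -0.6, -0.2]
grip_width: 0.001
```

```bash
python3 shot.py 12 wrist scene; python3 - <<'E'
from h import *
a=load("wrist12.npz")["pixels"][140:300,180:330,::-1]; b=load("scene12.npz")["pixels"][90:200,230:330,::-1]
a=cv2.resize(a,None,fx=2.5,fy=2.5);b=cv2.resize(b,None,fx=3.6,fy=3.6)
o=np.zeros((400,760,3),np.uint8);o[:400,:375]=a[:400,:375];o[:396,380:740]=b[:396,:360];cv2.imwrite("pics/z15.png",o)
E
```

```text
11.4 [0.5955 0.1974 0.3506] [ 0.0433 -0.0428  0.7058 -0.7058] [-0.24 -0.34 -0.63] 0.0022488772130268403
```

View pics/z15.png

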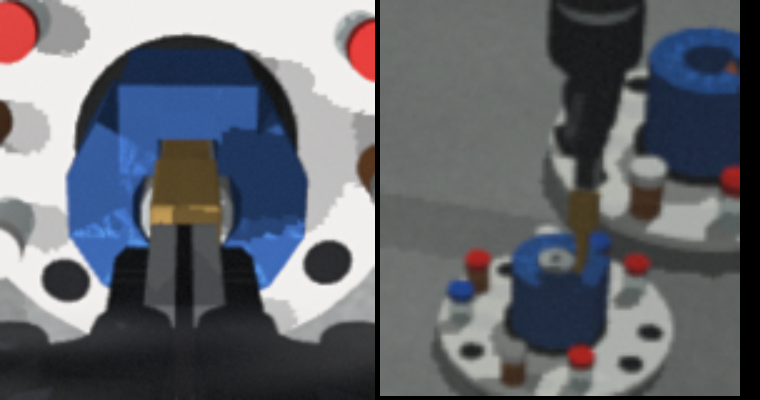

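Fingertips are centred over the head, still just above it. Pressing slowly now.

>>> jog_arm([
  {"fingers": 0, "tx": 0, "ty": 1.5, "tz": 0, "wx": 0, "wy": 0, "wz": 0},
  {"fingers": 0, "tx": 0, "ty": 3, "tz": 0, "wx": 0, "wy": 0, "wz": 0},
  {"fingers": 0, "tx": 0, "ty": 4.5, "tz": 0, "wx": 0, "wy": 0, "wz": 0},
  {"fingers": 0, "tx": 0, "ty": 6, "tz": 0, "wx": 0, "wy": 0, "wz": 0},
  {"fingers": 0, "tx": 0, "ty": 7, "tz": 0, "wx": 0, "wy": 0, "wz": 0},
  {"fingers": 0, "tx": 0, "ty": 8, "tz": 0, "wx": 0, "wy": 0, "wz": 0},
  {"fingers": 0, "tx": 0, "ty": 8, "tz": 0, "wx": 0, "wy": 0, "wz": 0},
])

```text
t: 11.98
tcp_pos: [0.5954, 0.1973, 0.3421]
ee_rot: [-0.043, 0.043, -0.706, 0.706]
wrist_force: [0.6, 0.1, -0.5]
grip_width: -0.001
```

>>> jog_arm([
  {"fingers": 0, "tx": 0, "ty": 1, "tz": 0, "wx": 0, "wy": 0, "wz": 0},
  {"fingers": 0, "tx": 0, "ty": 2, "tz": 0, "wx": 0, "wy": 0, "wz": 0},
  {"fingers": 0, "tx": 0, "ty": 3, "tz": 0, "wx": 0, "wy": 0, "wz": 0},
  {"fingers": 0, "tx": 0, "ty": 3, "tz": 0, "wx": 0, "wy": 0, "wz": 0},
])

```text
t: 12.32
tcp_pos: [0.5953, 0.1973, 0.339]
ee_rot: [-0.043, 0.043, -0.706, 0.706]
wrist_force: [-0.2, -0.3, 1.5]
grip_width: -0.001
```

>>> jog_arm([
  {"fingers": 0, "tx": 0, "ty": 1, "tz": 0, "wx": 0, "wy": 0, "wz": 0},
  {"fingers": 0, "tx": 0, "ty": 2, "tz": 0, "wx": 0, "wy": 0, "wz": 0},
  {"fingers": 0, "tx": 0, "ty": 2, "tz": 0, "wx": 0, "wy": 0, "wz": 0},
  {"fingers": 0, "tx": 0, "ty": 2, "tz": 0, "wx": 0, "wy": 0, "wz": 0},
])

```text
t: 12.65
tcp_pos: [0.5953, 0.1973, 0.337]
ee_rot: [-0.043, 0.043, -0.706, 0.706]
wrist_force: [-0.6, 0.1, 0.4]
grip_width: 0.002
```

>>> jog_arm([
  {"fingers": 0, "tx": 0, "ty": 1, "tz": 0, "wx": 0, "wy": 0, "wz": 0},
  {"fingers": 0, "tx": 0, "ty": 2, "tz": 0, "wx": 0, "wy": 0, "wz": 0},
  {"fingers": 0, "tx": 0, "ty": 2, "tz": 0, "wx": 0, "wy": 0, "wz": 0},
  {"fingers": 0, "tx": 0, "ty": 2, "tz": 0, "wx": 0, "wy": 0, "wz": 0},
])

```text
t: 12.98
tcp_pos: [0.5953, 0.1973, 0.335]
ee_rot: [-0.043, 0.043, -0.706, 0.706]
wrist_force: [-1.2, 0.7, 1.8]
grip_width: 0.0
```

>>> jog_arm([
  {"fingers": 0, "tx": 0, "ty": 1, "tz": 0, "wx": 0, "wy": 0, "wz": 0},
  {"fingers": 0, "tx": 0, "ty": 2, "tz": 0, "wx": 0, "wy": 0, "wz": 0},
  {"fingers": 0, "tx": 0, "ty": 2, "tz": 0, "wx": 0, "wy": 0, "wz": 0},
  {"fingers": 0, "tx": 0, "ty": 2, "tz": 0, "wx": 0, "wy": 0, "wz": 0},
])

```text
t: 13.32
tcp_pos: [0.5953, 0.1973, 0.333]
ee_rot: [-0.043, 0.043, -0.706, 0.706]
wrist_force: [-1.8, 0.1, 1.8]
grip_width: 0.0
```

>>> jog_arm([
  {"fingers": 0, "tx": 0, "ty": 1, "tz": 0, "wx": 0, "wy": 0, "wz": 0},
  {"fingers": 0, "tx": 0, "ty": 2, "tz": 0, "wx": 0, "wy": 0, "wz": 0},
  {"fingers": 0, "tx": 0, "ty": 2, "tz": 0, "wx": 0, "wy": 0, "wz": 0},
  {"fingers": 0, "tx": 0, "ty": 2, "tz": 0, "wx": 0, "wy": 0, "wz": 0},
])

```text
t: 13.65
tcp_pos: [0.5953, 0.1974, 0.331]
ee_rot: [-0.043, 0.043, -0.706, 0.706]
wrist_force: [-1.4, 0.1, 2.6]
grip_width: -0.001
```

```bash
python3 shot.py 13 wrist scene; python3 - <<'E'
from h import *
a=load("wrist13.npz")["pixels"][140:300,180:330,::-1]; b=load("scene13.npz")["pixels"][90:200,230:330,::-1]
a=cv2.resize(a,None,fx=2.5,fy=2.5);b=cv2.resize(b,None,fx=3.6,fy=3.6)
o=np.zeros((400,760,3),np.uint8);o[:400,:375]=a[:400,:375];o[:396,380:740]=b[:396,:360];cv2.imwrite("pics/z16.png",o)
E
```

```text
13.75 [0.5953 0.1973 0.331 ] [-0.0429  0.0432 -0.7058  0.7058] [-1.05 -0.18  2.13] 0.0037188828452155206
```

View pics/z16.png

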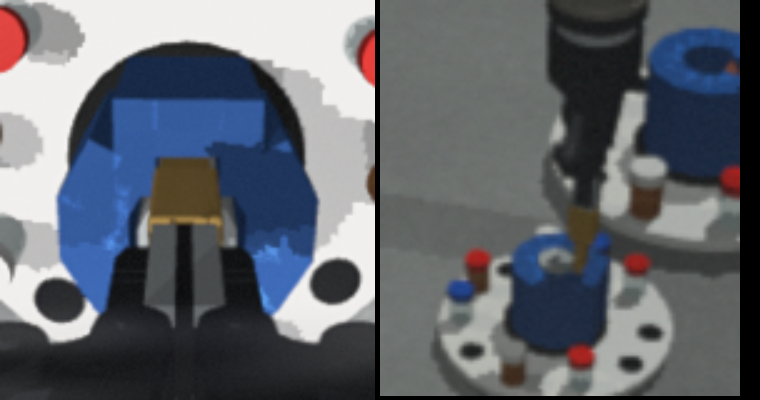

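>>> jog_arm([
  {"fingers": 0, "tx": 0, "ty": 1, "tz": 0, "wx": 0, "wy": 0, "wz": 0},
  {"fingers": 0, "tx": 0, "ty": 2, "tz": 0, "wx": 0, "wy": 0, "wz": 0},
  {"fingers": 0, "tx": 0, "ty": 2, "tz": 0, "wx": 0, "wy": 0, "wz": 0},
  {"fingers": 0, "tx": 0, "ty": 2, "tz": 0, "wx": 0, "wy": 0, "wz": 0},
])

```text
t: 14.08
tcp_pos: [0.5953, 0.1973, 0.3291]
ee_rot: [-0.043, 0.043, -0.706, 0.706]
wrist_force: [-1.9, -0.3, 2.8]
grip_width: 0.003
```

>>> jog_arm([
  {"fingers": 0, "tx": 0, "ty": 1, "tz": 0, "wx": 0, "wy": 0, "wz": 0},
  {"fingers": 0, "tx": 0, "ty": 2, "tz": 0, "wx": 0, "wy": 0, "wz": 0},
  {"fingers": 0, "tx": 0, "ty": 2, "tz": 0, "wx": 0, "wy": 0, "wz": 0},
  {"fingers": 0, "tx": 0, "ty": 2, "tz": 0, "wx": 0, "wy": 0, "wz": 0},
])

```text
t: 14.42
tcp_pos: [0.5953, 0.1973, 0.327]
ee_rot: [-0.043, 0.043, -0.706, 0.706]
wrist_force: [-1.7, 0.2, 2.7]
grip_width: 0.002
```

>>> jog_arm([
  {"fingers": 0, "tx": 0, "ty": 1, "tz": 0, "wx": 0, "wy": 0, "wz": 0},
  {"fingers": 0, "tx": 0, "ty": 1, "tz": 0, "wx": 0, "wy": 0, "wz": 0},
  {"fingers": 0, "tx": 0, "ty": 1, "tz": 0, "wx": 0, "wy": 0, "wz": 0},
])

```text
t: 14.67
tcp_pos: [0.5953, 0.1973, 0.3261]
ee_rot: [-0.043, 0.043, -0.706, 0.706]
wrist_force: [-1.6, 0.2, 4.7]
grip_width: 0.0
```

>>> jog_arm([
  {"fingers": 0, "tx": 0, "ty": 1, "tz": 0, "wx": 0, "wy": 0, "wz": 0},
  {"fingers": 0, "tx": 0, "ty": 1, "tz": 0, "wx": 0, "wy": 0, "wz": 0},
  {"fingers": 0, "tx": 0, "ty": 1, "tz": 0, "wx": 0, "wy": 0, "wz": 0},
])

```text
t: 14.92
tcp_pos: [0.5953, 0.1973, 0.3251]
ee_rot: [-0.043, 0.043, -0.706, 0.706]
wrist_force: [-1.4, -0.0, 3.4]
grip_width: 0.002
```

>>> jog_arm([
  {"fingers": 0, "tx": 0, "ty": 1, "tz": 0, "wx": 0, "wy": 0, "wz": 0},
  {"fingers": 0, "tx": 0, "ty": 1, "tz": 0, "wx": 0, "wy": 0, "wz": 0},
  {"fingers": 0, "tx": 0, "ty": 1, "tz": 0, "wx": 0, "wy": 0, "wz": 0},
])

```text
t: 15.17
tcp_pos: [0.5953, 0.1973, 0.3241]
ee_rot: [-0.043, 0.043, -0.706, 0.706]
wrist_force: [-3.2, 0.3, 4.7]
grip_width: -0.002
```

>>> jog_arm([
  {"fingers": 0, "tx": 0, "ty": 1, "tz": 0, "wx": 0, "wy": 0, "wz": 0},
  {"fingers": 0, "tx": 0, "ty": 1, "tz": 0, "wx": 0, "wy": 0, "wz": 0},
  {"fingers": 0, "tx": 0, "ty": 1, "tz": 0, "wx": 0, "wy": 0, "wz": 0},
])

```text
t: 15.42
tcp_pos: [0.5953, 0.1973, 0.3231]
ee_rot: [-0.043, 0.043, -0.706, 0.706]
wrist_force: [-2.3, -0.3, 5.1]
grip_width: 0.001
```

>>> jog_arm([
  {"fingers": 0, "tx": 0, "ty": 1, "tz": 0, "wx": 0, "wy": 0, "wz": 0},
  {"fingers": 0, "tx": 0, "ty": 1, "tz": 0, "wx": 0, "wy": 0, "wz": 0},
  {"fingers": 0, "tx": 0, "ty": 1, "tz": 0, "wx": 0, "wy": 0, "wz": 0},
])

```text
t: 15.67
tcp_pos: [0.5953, 0.1973, 0.3222]
ee_rot: [-0.043, 0.043, -0.706, 0.706]
wrist_force: [-3.1, 0.3, 4.8]
grip_width: -0.001
```

>>> jog_arm([
  {"fingers": 0, "tx": 0, "ty": 1, "tz": 0, "wx": 0, "wy": 0, "wz": 0},
  {"fingers": 0, "tx": 0, "ty": 1, "tz": 0, "wx": 0, "wy": 0, "wz": 0},
  {"fingers": 0, "tx": 0, "ty": 1, "tz": 0, "wx": 0, "wy": 0, "wz": 0},
])

```text
t: 15.92
tcp_pos: [0.5953, 0.1973, 0.3212]
ee_rot: [-0.043, 0.043, -0.706, 0.706]
wrist_force: [-3.2, -0.6, 5.6]
grip_width: 0.0
```

```bash
python3 - <<'E'
from bench import arm
import numpy as np
s=arm.state();print(s["wrist_force"],s["wrist_torque"])
E
```

```text
[-3.2139832  -0.56488446  5.61974161] [-3.78765663e-04  4.81787349e-01 -3.56733479e-02]
```

>>> jog_arm([
  {"fingers": 0, "tx": 0, "ty": -5, "tz": 0, "wx": 0, "wy": 0, "wz": 0},
  {"fingers": 0, "tx": 0, "ty": -20, "tz": 0, "wx": 0, "wy": 0, "wz": 0},
  {"fingers": 0, "tx": 0, "ty": -30, "tz": 0, "wx": 0, "wy": 0, "wz": 0},
  {"fingers": 0, "tx": 0, "ty": -30, "tz": 0, "wx": 0, "wy": 0, "wz": 0},
  {"fingers": 0, "tx": 0, "ty": -30, "tz": 0, "wx": 0, "wy": 0, "wz": 0},
])

```text
t: 16.33
tcp_pos: [0.5956, 0.1973, 0.3516]
ee_rot: [0.044, -0.042, 0.706, -0.706]
wrist_force: [-0.6, 0.4, 0.8]
grip_width: -0.003
```

```bash
python3 shot.py 14 wrist scene; python3 - <<'E'
from h import *
a=load("wrist14.npz")["pixels"][160:280,190:320,::-1]; b=load("scene14.npz")["pixels"][125:185,255:315,::-1]
a=cv2.resize(a,None,fx=3,fy=3);b=cv2.resize(b,None,fx=6,fy=6)
o=np.zeros((360,760,3),np.uint8);o[:,:390]=a;o[:,400:]=b;cv2.imwrite("pics/z17.png",o)
E
```

```text
16.4333 [0.5953 0.1973 0.3505] [-0.0427  0.0433 -0.7057  0.7059] [-0.48 -0.25  0.42] 2.5124042727709644e-05
```

View pics/z17.png

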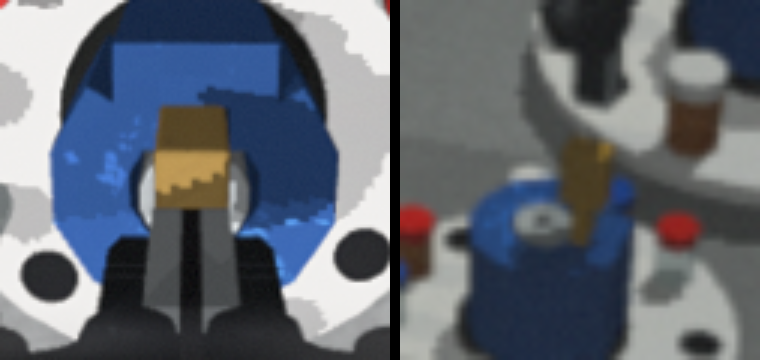

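```bash
python3 - <<'E'
from h import *
I=np.zeros(3); q1=[1,0,0,0]
c=load("wrist14.npz")
def py(b,y,k=3.,o=(190,160)):
    uv=np.array(b)/k+o-(.5-.5/k); o_,v=ray(c,uv,I,q1); return (o_+v*((y-o_[1])/v[:,1:2]))*1000
for y in (.2015,.204): print(y,py([(156.5,150),(229.5,150)],y))
print("tips",py([(147,209),(238,209)],.173))
E
```

```text
0.2015 [[-10.06642781 201.5         -6.20821342]
 [-10.06674392 201.5          8.70057444]]
0.204 [[ -9.16078011 204.          -6.30801534]
 [ -9.16110084 204.           8.81837355]]
tips [[ -9.41577361 173.          -6.86935458]
 [ -9.41408216 173.           9.01080887]]
```

>>> jog_arm([
  {"fingers": 0, "tx": 0.8, "ty": 4, "tz": -0.2, "wx": 0, "wy": 0, "wz": 0},
  {"fingers": 0, "tx": 0.8, "ty": 12, "tz": -0.2, "wx": 0, "wy": 0, "wz": 0},
  {"fingers": 0, "tx": 0.8, "ty": 20, "tz": -0.2, "wx": 0, "wy": 0, "wz": 0},
  {"fingers": 0, "tx": 0.8, "ty": 25, "tz": -0.2, "wx": 0, "wy": 0, "wz": 0},
  {"fingers": 0, "tx": 0.8, "ty": 27, "tz": -0.2, "wx": 0, "wy": 0, "wz": 0},
  {"fingers": 0, "tx": 0.8, "ty": 28, "tz": -0.2, "wx": 0, "wy": 0, "wz": 0},
  {"fingers": 0, "tx": 0.8, "ty": 29, "tz": -0.2, "wx": 0, "wy": 0, "wz": 0},
  {"fingers": 0, "tx": 0.8, "ty": 30, "tz": -0.2, "wx": 0, "wy": 0, "wz": 0},
  {"fingers": 0, "tx": 0.8, "ty": 30, "tz": -0.2, "wx": 0, "wy": 0, "wz": 0},
  {"fingers": 0, "tx": 0.8, "ty": 30, "tz": -0.2, "wx": 0, "wy": 0, "wz": 0},
])

```text
t: 17.27
tcp_pos: [0.5946, 0.1974, 0.3214]
ee_rot: [-0.043, 0.043, -0.706, 0.706]
wrist_force: [0.6, -0.4, 0.0]
grip_width: 0.001
```

>>> jog_arm([
  {"fingers": 0, "tx": 0, "ty": 1, "tz": 0, "wx": 0, "wy": 0, "wz": 0},
  {"fingers": 0, "tx": 0, "ty": 1, "tz": 0, "wx": 0, "wy": 0, "wz": 0},
  {"fingers": 0, "tx": 0, "ty": 1, "tz": 0, "wx": 0, "wy": 0, "wz": 0},
])

```text
t: 17.52
tcp_pos: [0.5946, 0.1975, 0.3207]
ee_rot: [0.043, -0.043, 0.706, -0.706]
wrist_force: [0.2, 0.1, 3.6]
grip_width: 0.003
```

>>> jog_arm([
  {"fingers": 0, "tx": 0, "ty": 1, "tz": 0, "wx": 0, "wy": 0, "wz": 0},
  {"fingers": 0, "tx": 0, "ty": 1, "tz": 0, "wx": 0, "wy": 0, "wz": 0},
  {"fingers": 0, "tx": 0, "ty": 1, "tz": 0, "wx": 0, "wy": 0, "wz": 0},
])

```text
t: 17.77
tcp_pos: [0.5946, 0.1975, 0.3194]
ee_rot: [0.043, -0.043, 0.706, -0.706]
wrist_force: [0.2, -0.8, 5.0]
grip_width: -0.007
```

>>> jog_arm([
  {"fingers": 0, "tx": 0.1, "ty": 1, "tz": 0, "wx": 0, "wy": 0, "wz": 0},
  {"fingers": 0, "tx": 0.1, "ty": 1, "tz": 0, "wx": 0, "wy": 0, "wz": 0},
  {"fingers": 0, "tx": 0.1, "ty": 1, "tz": 0, "wx": 0, "wy": 0, "wz": 0},
])

```text
t: 18.02
tcp_pos: [0.5945, 0.1974, 0.3181]
ee_rot: [-0.043, 0.043, -0.706, 0.706]
wrist_force: [0.6, -0.1, 3.6]
grip_width: 0.003
```

>>> jog_arm([
  {"fingers": 0, "tx": 0.1, "ty": 1, "tz": 0, "wx": 0, "wy": 0, "wz": 0},
  {"fingers": 0, "tx": 0.1, "ty": 1, "tz": 0, "wx": 0, "wy": 0, "wz": 0},
  {"fingers": 0, "tx": 0.1, "ty": 1, "tz": 0, "wx": 0, "wy": 0, "wz": 0},
])

```text
t: 18.27
tcp_pos: [0.5945, 0.1974, 0.3171]
ee_rot: [-0.043, 0.043, -0.706, 0.706]
wrist_force: [0.9, 0.4, 3.6]
grip_width: -0.0
```

>>> jog_arm([
  {"fingers": 0, "tx": 0.1, "ty": 1, "tz": 0, "wx": 0, "wy": 0, "wz": 0},
  {"fingers": 0, "tx": 0.1, "ty": 1, "tz": 0, "wx": 0, "wy": 0, "wz": 0},
  {"fingers": 0, "tx": 0.1, "ty": 1, "tz": 0, "wx": 0, "wy": 0, "wz": 0},
])

```text
t: 18.52
tcp_pos: [0.5944, 0.1974, 0.3164]
ee_rot: [0.043, -0.043, 0.706, -0.706]
wrist_force: [1.3, 0.3, 4.7]
grip_width: -0.001
```

>>> jog_arm([
  {"fingers": 0, "tx": 0, "ty": 1, "tz": 0, "wx": 0, "wy": 0, "wz": 0},
  {"fingers": 0, "tx": 0, "ty": 1, "tz": 0, "wx": 0, "wy": 0, "wz": 0},
  {"fingers": 0, "tx": 0, "ty": 1, "tz": 0, "wx": 0, "wy": 0, "wz": 0},
])

```text
t: 18.77
tcp_pos: [0.5944, 0.1974, 0.3158]
ee_rot: [0.043, -0.043, 0.706, -0.706]
wrist_force: [1.5, -0.1, 6.9]
grip_width: 0.001
```

>>> jog_arm([
  {"fingers": 0, "tx": 0, "ty": 1, "tz": 0, "wx": 0, "wy": 0, "wz": 0},
  {"fingers": 0, "tx": 0, "ty": 1, "tz": 0, "wx": 0, "wy": 0, "wz": 0},
  {"fingers": 0, "tx": 0, "ty": 1, "tz": 0, "wx": 0, "wy": 0, "wz": 0},
])

```text
t: 19.02
tcp_pos: [0.5944, 0.1975, 0.3152]
ee_rot: [0.044, -0.042, 0.706, -0.706]
wrist_force: [-0.3, -0.6, 9.0]
grip_width: 0.001
```

>>> jog_arm([
  {"fingers": 0, "tx": 0, "ty": 1, "tz": 0, "wx": 0, "wy": 0, "wz": 0},
  {"fingers": 0, "tx": 0, "ty": 1, "tz": 0, "wx": 0, "wy": 0, "wz": 0},
  {"fingers": 0, "tx": 0, "ty": 1, "tz": 0, "wx": 0, "wy": 0, "wz": 0},
])

```text
t: 19.27
tcp_pos: [0.5944, 0.1975, 0.3146]
ee_rot: [0.044, -0.042, 0.706, -0.706]
wrist_force: [-0.7, -1.6, 11.4]
grip_width: 0.002
```

>>> jog_arm([
  {"fingers": 0, "tx": 0, "ty": 1, "tz": 0, "wx": 0, "wy": 0, "wz": 0},
  {"fingers": 0, "tx": 0, "ty": 1, "tz": 0, "wx": 0, "wy": 0, "wz": 0},
  {"fingers": 0, "tx": 0, "ty": 1, "tz": 0, "wx": 0, "wy": 0, "wz": 0},
])

```text
t: 19.52
tcp_pos: [0.5944, 0.1975, 0.314]
ee_rot: [0.044, -0.042, 0.706, -0.706]
wrist_force: [-2.4, 0.3, 12.9]
grip_width: -0.001
```

>>> jog_arm([
  {"fingers": 0, "tx": 0, "ty": 1, "tz": 0, "wx": 0, "wy": 0, "wz": 0},
  {"fingers": 0, "tx": 0, "ty": 1, "tz": 0, "wx": 0, "wy": 0, "wz": 0},
  {"fingers": 0, "tx": 0, "ty": 1, "tz": 0, "wx": 0, "wy": 0, "wz": 0},
  {"fingers": 0, "tx": 0, "ty": 1, "tz": 0, "wx": 0, "wy": 0, "wz": 0},
])

```text
t: 19.85
tcp_pos: [0.5943, 0.1975, 0.3135]
ee_rot: [0.044, -0.042, 0.706, -0.706]
wrist_force: [-2.2, -0.6, 15.8]
grip_width: -0.003
```

>>> jog_arm([
  {"fingers": 0, "tx": 0, "ty": 0.4, "tz": 0, "wx": 0, "wy": 0, "wz": 0},
  {"fingers": 0, "tx": 0, "ty": 0.4, "tz": 0, "wx": 0, "wy": 0, "wz": 0},
  {"fingers": 0, "tx": 0, "ty": 0.4, "tz": 0, "wx": 0, "wy": 0, "wz": 0},
])

```text
t: 20.1
tcp_pos: [0.5943, 0.1976, 0.3134]
ee_rot: [0.044, -0.042, 0.706, -0.706]
wrist_force: [-3.7, -0.8, 18.1]
grip_width: 0.002
```

>>> jog_arm([
  {"fingers": 0, "tx": 0, "ty": 0, "tz": 0, "wx": 0, "wy": 0, "wz": 0},
])

```text
t: 20.18
tcp_pos: [0.5943, 0.1975, 0.3134]
ee_rot: [0.044, -0.042, 0.706, -0.706]
wrist_force: [-3.6, 0.7, 17.1]
grip_width: -0.001
```

>>> jog_arm([
  {"fingers": 0, "tx": 0, "ty": -2, "tz": 0, "wx": 0, "wy": 0, "wz": 0},
  {"fingers": 0, "tx": 0, "ty": -6, "tz": 0, "wx": 0, "wy": 0, "wz": 0},
  {"fingers": 0, "tx": 0, "ty": -16, "tz": 0, "wx": 0, "wy": 0, "wz": 0},
  {"fingers": 0, "tx": 0, "ty": -30, "tz": 0, "wx": 0, "wy": 0, "wz": 0},
  {"fingers": 0, "tx": 0, "ty": -36, "tz": 0, "wx": 0, "wy": 0, "wz": 0},
  {"fingers": 0, "tx": 0, "ty": -36, "tz": 0, "wx": 0, "wy": 0, "wz": 0},
  {"fingers": 0, "tx": 0, "ty": -36, "tz": 0, "wx": 0, "wy": 0, "wz": 0},
])

```text
t: 20.77
tcp_pos: [0.5942, 0.1974, 0.3467]
ee_rot: [-0.043, 0.043, -0.706, 0.706]
wrist_force: [1.0, -1.1, -0.6]
grip_width: 0.005
```

```bash
python3 shot.py 15 wrist scene top; python3 - <<'E'
from h import *
a=load("wrist15.npz")["pixels"][160:280,190:320,::-1]; b=load("scene15.npz")["pixels"][125:185,255:315,::-1]
a=cv2.resize(a,None,fx=3,fy=3);b=cv2.resize(b,None,fx=6,fy=6)
o=np.zeros((360,760,3),np.uint8);o[:,:390]=a;o[:,400:]=b;cv2.imwrite("pics/z18.png",o)
E
```

```text
20.9167 [0.5941 0.1974 0.3458] [-0.0424  0.0437 -0.7057  0.7059] [ 0.31  0.11 -0.44] -0.0011618137395432008
```

View pics/z18.png

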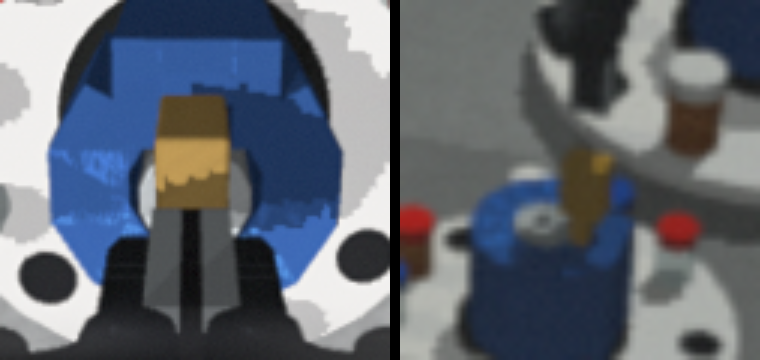

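```bash
python3 - <<'E'
from h import *
I=np.zeros(3); q1=[1,0,0,0]
c=load("wrist15.npz")
def py(b,y,k=3.,o=(190,160)):
    uv=np.array(b)/k+o-(.5-.5/k); o_,v=ray(c,uv,I,q1); return (o_+v*((y-o_[1])/v[:,1:2]))*1000
for y in (.2054,): print(y,py([(155.5,138.5),(230,138.5)],y))
E
```

```text
0.2054 [[-11.19671948 205.4         -6.54205558]
 [-11.19770419 205.4          8.95250306]]
```

>>> jog_arm([
  {"fingers": 0, "tx": 0.8, "ty": 4, "tz": 0, "wx": 0, "wy": 0, "wz": 0},
  {"fingers": 0, "tx": 0.8, "ty": 13, "tz": 0, "wx": 0, "wy": 0, "wz": 0},
  {"fingers": 0, "tx": 0.8, "ty": 22, "tz": 0, "wx": 0, "wy": 0, "wz": 0},
  {"fingers": 0, "tx": 0.8, "ty": 28, "tz": 0, "wx": 0, "wy": 0, "wz": 0},
  {"fingers": 0, "tx": 0.8, "ty": 30, "tz": 0, "wx": 0, "wy": 0, "wz": 0},
  {"fingers": 0, "tx": 0.8, "ty": 31, "tz": 0, "wx": 0, "wy": 0, "wz": 0},
  {"fingers": 0, "tx": 0.8, "ty": 31.5, "tz": 0, "wx": 0, "wy": 0, "wz": 0},
  {"fingers": 0, "tx": 0.8, "ty": 32, "tz": 0, "wx": 0, "wy": 0, "wz": 0},
  {"fingers": 0, "tx": 0.8, "ty": 32, "tz": 0, "wx": 0, "wy": 0, "wz": 0},
  {"fingers": 0, "tx": 0.8, "ty": 32, "tz": 0, "wx": 0, "wy": 0, "wz": 0},
])

```text
t: 21.75
tcp_pos: [0.5935, 0.1973, 0.3151]
ee_rot: [0.043, -0.043, 0.706, -0.706]
wrist_force: [0.3, -0.3, 0.1]
grip_width: -0.004
```

>>> jog_arm([
  {"fingers": 0, "tx": 0, "ty": 1, "tz": 0, "wx": 0, "wy": 0, "wz": 0},
  {"fingers": 0, "tx": 0, "ty": 1, "tz": 0, "wx": 0, "wy": 0, "wz": 0},
  {"fingers": 0, "tx": 0, "ty": 1, "tz": 0, "wx": 0, "wy": 0, "wz": 0},
])

```text
t: 22.0
tcp_pos: [0.5934, 0.1973, 0.3138]
ee_rot: [-0.043, 0.043, -0.706, 0.706]
wrist_force: [-0.5, 0.2, -0.3]
grip_width: -0.003
```

>>> jog_arm([
  {"fingers": 0, "tx": 0, "ty": 0.7, "tz": 0, "wx": 0, "wy": 0, "wz": 0},
  {"fingers": 0, "tx": 0, "ty": 0.7, "tz": 0, "wx": 0, "wy": 0, "wz": 0},
  {"fingers": 0, "tx": 0, "ty": 0.7, "tz": 0, "wx": 0, "wy": 0, "wz": 0},
])

```text
t: 22.25
tcp_pos: [0.5935, 0.1973, 0.3135]
ee_rot: [-0.043, 0.043, -0.706, 0.706]
wrist_force: [-1.3, -1.6, 3.8]
grip_width: 0.001
```

>>> jog_arm([
  {"fingers": 0, "tx": 0, "ty": 0.6, "tz": 0, "wx": 0, "wy": 0, "wz": 0},
  {"fingers": 0, "tx": 0, "ty": 1.2, "tz": 0, "wx": 0, "wy": 0, "wz": 0},
  {"fingers": 0, "tx": 0, "ty": 1.2, "tz": 0, "wx": 0, "wy": 0, "wz": 0},
  {"fingers": 0, "tx": 0, "ty": 1.2, "tz": 0, "wx": 0, "wy": 0, "wz": 0},
])

```text
t: 22.58
tcp_pos: [0.5934, 0.1973, 0.3135]
ee_rot: [0.044, -0.043, 0.706, -0.706]
wrist_force: [-3.9, -1.8, 9.8]
grip_width: -0.001
```

>>> jog_arm([
  {"fingers": 0, "tx": 0, "ty": 0.5, "tz": 0, "wx": 0, "wy": 0, "wz": 0},
  {"fingers": 0, "tx": 0, "ty": 0.5, "tz": 0, "wx": 0, "wy": 0, "wz": 0},
  {"fingers": 0, "tx": 0, "ty": 0.5, "tz": 0, "wx": 0, "wy": 0, "wz": 0},
])

```text
t: 22.83
tcp_pos: [0.5934, 0.1973, 0.3134]
ee_rot: [0.044, -0.042, 0.706, -0.706]
wrist_force: [-3.4, -0.7, 13.1]
grip_width: -0.001
```

>>> jog_arm([
  {"fingers": 0, "tx": 0, "ty": 0.6, "tz": 0, "wx": 0, "wy": 0, "wz": 0},
  {"fingers": 0, "tx": 0, "ty": 0.6, "tz": 0, "wx": 0, "wy": 0, "wz": 0},
  {"fingers": 0, "tx": 0, "ty": 0.6, "tz": 0, "wx": 0, "wy": 0, "wz": 0},
])

```text
t: 23.08
tcp_pos: [0.5933, 0.1974, 0.3133]
ee_rot: [0.044, -0.042, 0.706, -0.706]
wrist_force: [-5.5, -1.3, 16.0]
grip_width: 0.001
```

>>> jog_arm([
  {"fingers": 0, "tx": 0, "ty": -2, "tz": 0, "wx": 0, "wy": 0, "wz": 0},
  {"fingers": 0, "tx": 0, "ty": -6, "tz": 0, "wx": 0, "wy": 0, "wz": 0},
  {"fingers": 0, "tx": 0, "ty": -18, "tz": 0, "wx": 0, "wy": 0, "wz": 0},
  {"fingers": 0, "tx": 0, "ty": -36, "tz": 0, "wx": 0, "wy": 0, "wz": 0},
  {"fingers": 0, "tx": 0, "ty": -60, "tz": 0, "wx": 0, "wy": 0, "wz": 0},
  {"fingers": 0, "tx": 0, "ty": -85, "tz": 0, "wx": 0, "wy": 0, "wz": 0},
  {"fingers": 0, "tx": 10, "ty": -105, "tz": 0, "wx": 0, "wy": 0, "wz": 0},
  {"fingers": 0, "tx": 25, "ty": -115, "tz": 0, "wx": 0, "wy": 0, "wz": 0},
  {"fingers": 0, "tx": 38, "ty": -120, "tz": 0, "wx": 0, "wy": 0, "wz": 0},
  {"fingers": 0, "tx": 45, "ty": -120, "tz": 0, "wx": 0, "wy": 0, "wz": 0},
  {"fingers": 0, "tx": 45, "ty": -120, "tz": 0, "wx": 0, "wy": 0, "wz": 0},
  {"fingers": 0, "tx": 45, "ty": -120, "tz": 0, "wx": 0, "wy": 0, "wz": 0},
])

```text
t: 24.08
tcp_pos: [0.5489, 0.1919, 0.4302]
ee_rot: [-0.043, 0.043, -0.706, 0.706]
wrist_force: [0.9, -0.6, -0.0]
grip_width: 0.0
```

```bash
python3 shot.py 16 wrist scene top
```

```text
24.2333 [0.5494 0.1918 0.4299] [-0.0426  0.0434 -0.7057  0.7059] [ 0.06 -0.58  1.04] 0.0029812239343668862
```

View pics/wrist16.png

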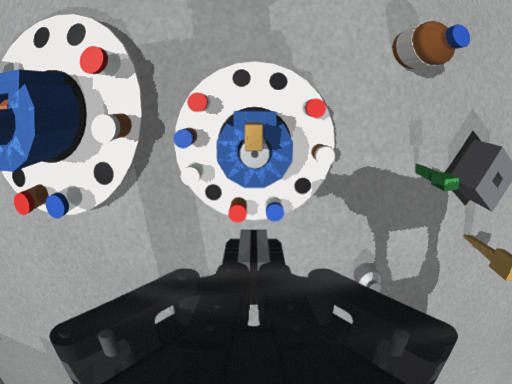

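View pics/scene16.png

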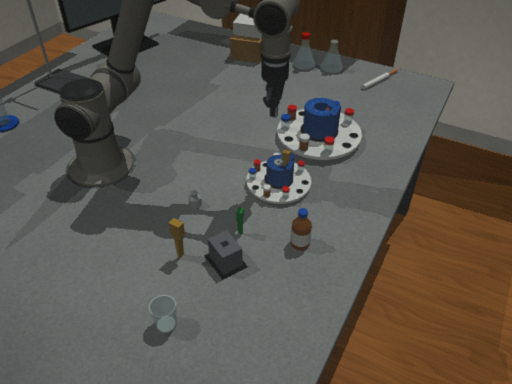

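The key stands upright in the smaller carousel: its head is at (254,137) in the wrist view and (286,157) in the scene view. The bottle, beaker and weight look where they were, and the arm is clear.

```bash
python3 - <<'E'
from bench import arm
print(arm.hand_in())
E
```

```text
the job is handed in; nothing more can be done
None
```

I took the brass key from its stand, set it loosely about 18–20 mm deep in the gap of the smaller carousel, and let go. I then pressed its head down with the closed fingertips, and handed the job in at about 24 s.

- **Tightness:** the strip dragged at 2–5 N. The hard bind came at about 44 mm deep, and I pressed on to about 17–18 N at about 47 mm. A second press to 16 N moved the key by only about 0.2 mm, so I take it as tight.
- **Short travel past the bind:** I measured only about 3 mm from the bind to the final depth, against the expected 4–7 mm. I went by the force, which never read above 18.1 N.
- **Side force:** a sideways friction force of 3–5 N showed at the fingertips during the presses. I re-centred once partway down because of it, and again before the second press.
- **Last pictures:** the key stood upright on its own and the arm was clear. The bottle, beaker and weight looked unmoved by eye; I did not measure their positions again.

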